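Reload the bench marking station

ROBOT

A 6-joint arm with a two-finger parallel gripper is mounted at the origin on the work surface. World frame = base frame: x ahead of the robot, y to its left, z up, the work surface at z = 0. Lengths are in m, angles in degrees, forces in N, time in s.
With the tool pointing down it reaches from about 0.3 to 0.75 m from the base axis. Payload 8.5 kg.
Tool frame: the origin (TCP) lies at the very end of the fingers, on their centre line; the grasp point (between the pads) lies 19 mm behind it; z points along the fingers, y is the line along which they close (so a half turn about z gives the same grasp; the last joint's range is limited). The gripper opens to 85 mm and grips with 20 to 120 N. Pads are 22 mm wide; open, the fingers measure 114 mm over their backs; the gripper's body (76 mm by 85 mm) begins 54 mm behind the grasp point. The pads swing forward as they close: fully open they stand 13 mm farther back than shut.
Start: joints at [-81.492, 21.807, 74.336, -0, 83.858, -12.336], TCP at [0.196, -0.514, 0.231] pointing down, gripper open.
Joint ranges: [-178.18, 178.18], [-50.72, 133.34], [12.68, 142.11], [-81.47, 261.47], [9.98, 163.14], [-165.26, 165.26]. Speed limits (degrees/s): [136.94, 136.94, 180, 180, 180, 180].

INTERFACE

Orientations are given as a 3x3 rotation matrix whose columns are the frame's x, y, z axes.
In Python, from rig import env, optics, spotter gives the robot as it stands.
- The arm moves only by the shell command python3 -m crank 'ROWS' [FORCE]. ROWS is JSON, one flat list of numbers, 5 for each row, row after row: the finger opening in cm, from 0 to 8.54, then the shift along the tool's x, y, z in cm, then the turn about the tool's z in rad. A call has exactly 8 rows; each row shifts and turns the commanded pose from where the row before left it, along the tool's axes as they then stand; what a row does not reach is not made up. A row lasts 1/12 s, in which the tool goes at most 41.7 mm and 7.16 degrees, less where a joint would pass 70% of its speed; a pose out of reach is approached as far as the arm can. A call is refused whole if a number of a shift passes 4.17 or a number of a turn 0.125, either way. A call with a gripper value outside its range is refused whole. The fingers move at their own pace and stop on an object; FORCE is the grip in N (left out, the last holds). Time passes only in rows, so rows that do not move let the fingers close, or fill a call up. It gives the time, the measured TCP pose, the force, the opening and the grip force at its end, in the units of the state.
- env.observe(): the state, without advancing time (a new reading comes with each control period).
- optics.get_image(name): name is "scene" or "side" or "wrist"; returns a dict with "color" (384x512x3 uint8, red, green, blue), "intrinsics" (3x3 intrinsics, pixels), "pose" (4x4, takes a point from camera to world coordinates). Camera axes: x right, y up, looking along -z (the intrinsics and any distortion apply to the point x, -y, -z); pixel columns grow to the right and rows downward; lengths in m; the calibration is good to about 2 mm. A picture is of the moment at which its call begins. There is no depth.
- env.close_job(): hands the job in; it is judged then, once.
Trained networks look in a picture, given as the dict that the camera call returned (one of the last four; its "shot" number tells which), for a name from the list of things; names that differ only in an ending like _2 or _b are one class to them, and where a whole thing is asked for, a point or a joint stands for the part that bears it (a point fixed in the world has none). Each returns a list of dicts, best first, with "score" (0 to 1); they miss things now and then, are a little off and sometimes report something else, mostly with a low value. They report only what shows in the picture. A call takes as long as a camera call.
- spotter.look_for(picture, query): "at" ([column, row] as shares, 0 to 1, of the picture: columns of its width, rows of its height, amid what is visible of it).
The state is a dict: "time_s": time; "q": joint angles; "qvel": joint speeds; "joint_efforts": joint torques, N m; "position": TCP position; "tool_rot": TCP orientation; "ft_force": force on the tool from outside, world axes, zero at the start; "wrist_torque": the same for the moment, N m; "grip_width": finger opening in m; "gripper_force": force on a finger pad.
Only numpy, scipy, OpenCV 4.12 (cv2) and the standard library are available. Lean on these libraries where they do the work, as an engineer would, in place of code of your own. Each camera call takes 0.05 s, during which the arm holds its last target. There are 200 camera calls.

TASK

Raise the clear guard of the marking station gently until it leans on its back stop, move the finished channel or channels from inside to lie flat on the sloping rack, and set every blank channel from the bench astride a narrow rest in the tub, open side down, upright and about centred, one to a rest. Then lower the guard gently all the way down without letting it slam, and only with it down press the start button. Leave the guard shut and do not disturb the other things on the bench.

Things in the scene. Friction and masses are not known exactly. Their poses are not given: they have to be found in the camera images.
- station: marking station, fixed to the bench, its position and yaw vary: an open grey tub 180 mm deep (x) and 280 mm wide (y), walls 6 mm thick and 75 mm high, covered by the hinged guard; three narrow upright rests inside, their tops lower than the rim; a 45 mm high console with the start button stands against its +y side (from 142 to 222 mm from the middle). Origin at the middle of the tub's underside on the bench, x pointing away from the handle towards the hinge, z up
- guard (a joint): angle of the guard, rad: 0 = down, resting flat on the tub (its lower stop); 1.70 = raised, leaning just past upright on its back stop. Hinge axis is level, parallel to station y. 0.5 kg (varies), lightly damped: let go anywhere below about 1.57 it falls shut and slams, beyond that it leans back and stays
- guard_bar (a point): middle of the guard's handle: a round bar 10 mm thick and 130 mm long, parallel to the hinge (station y), 225 mm from the hinge axis its centre line 45 mm in front of the guard's edge (40 mm clear), in the plane of the guard; two side rods join its ends to the guard. With the guard down it lies 80 mm above the bench at station x = -135 mm; it can be pinched from above at any angle of the guard
- guard_hinge (a point): middle of the hinge axis: station x = +90 mm, y = 0, z = 79.5 mm
- start (a joint): travel of the start button, m: 0 = out, 0.006 = fully in; springs back; about 4 N to push right in, and in past 4 mm counts as pressed
- start_top (a point): middle of the start button's top face (34 mm across, pressed straight down), on the console beside the tub
- rest0 (a point): middle of the top of a rest in the tub: a bar 16 mm wide, 100 mm long along station x, top 62 mm above the bench (52 mm above the tub floor), at station y = -80 mm; axes as the station's. A channel sits on it astride, its legs hanging down either side, its underside then 28 mm below the rest's top; about 8 mm of play to each side
- rest1 (a point): middle of the top of a rest in the tub: a bar 16 mm wide, 100 mm long along station x, top 62 mm above the bench (52 mm above the tub floor), at station y = 0 mm; axes as the station's. A channel sits on it astride, its legs hanging down either side, its underside then 28 mm below the rest's top; about 8 mm of play to each side
- rest2 (a point): middle of the top of a rest in the tub: a bar 16 mm wide, 100 mm long along station x, top 62 mm above the bench (52 mm above the tub floor), at station y = 80 mm; axes as the station's. A channel sits on it astride, its legs hanging down either side, its underside then 28 mm below the rest's top; about 8 mm of play to each side
- done0: finished steel U-channel, 110 mm long (its x), 40 mm wide (its y), 32 mm tall (z), open side down: 4 mm top web and two 4 mm legs, so 32 mm wide and 28 mm high inside; origin at the middle of its underside (level with the lower edges of the legs); 0.3 kg, mass varies; a black marked patch 30 x 18 mm on its top. Starts astride rest0; one or two of the three are present
- done1: finished steel U-channel, 110 mm long (its x), 40 mm wide (its y), 32 mm tall (z), open side down: 4 mm top web and two 4 mm legs, so 32 mm wide and 28 mm high inside; origin at the middle of its underside (level with the lower edges of the legs); 0.3 kg, mass varies; a black marked patch 30 x 18 mm on its top. Starts astride rest1; one or two of the three are present
- done2: finished steel U-channel, 110 mm long (its x), 40 mm wide (its y), 32 mm tall (z), open side down: 4 mm top web and two 4 mm legs, so 32 mm wide and 28 mm high inside; origin at the middle of its underside (level with the lower edges of the legs); 0.3 kg, mass varies; a black marked patch 30 x 18 mm on its top. Starts astride rest2; one or two of the three are present
- blank0: blank steel U-channel, 110 mm long (its x), 40 mm wide (its y), 32 mm tall (z), open side down: 4 mm top web and two 4 mm legs, so 32 mm wide and 28 mm high inside; origin at the middle of its underside (level with the lower edges of the legs); 0.3 kg, mass varies; no patch. Starts on the open bench to the robot's right; two or three are present
- blank1: blank steel U-channel, 110 mm long (its x), 40 mm wide (its y), 32 mm tall (z), open side down: 4 mm top web and two 4 mm legs, so 32 mm wide and 28 mm high inside; origin at the middle of its underside (level with the lower edges of the legs); 0.3 kg, mass varies; no patch. Starts on the open bench to the robot's right; two or three are present
- blank2: blank steel U-channel, 110 mm long (its x), 40 mm wide (its y), 32 mm tall (z), open side down: 4 mm top web and two 4 mm legs, so 32 mm wide and 28 mm high inside; origin at the middle of its underside (level with the lower edges of the legs); 0.3 kg, mass varies; no patch. Starts on the open bench to the robot's right; two or three are present
- rack_plate: the plate of the sloping rack fixed to the bench at the robot's left (position and yaw vary), 150 mm along the slope (its x, uphill away from the robot) by 200 mm across (its y), tilted 0.25 rad; origin in the middle of its upper face, 55 mm above the bench; z = out of the face. A 10 mm high lip runs along its lower edge (x = -75 mm). Room for two channels side by side lengthways along the slope, e.g. at y = -45 and +45 mm; friction holds them there
- spray: bystander: spray bottle with a green trigger head, 75 mm wide, 195 mm tall; origin at its underside
- screwdriver: bystander: screwdriver, 190 mm long, lying; origin at its underside
- wrench: bystander: open-ended wrench, 180 mm long, lying; origin at its underside
- can: bystander: metal can, 68 mm across, 120 mm tall; origin at its underside
- tin: bystander: open steel tin of pens, 76 mm across, 90 mm tall, the pens to 135 mm; origin at its underside
- offcut: bystander: bent sheet offcut (an L section), 80 x 50 mm, 34 mm tall; origin at its underside

How it is judged (in metres and radians):
On the way, in this order (a step that is already met when the one before it is completed fails the run):
1. the guard is raised onto its back stop (value of joint guard above 1.64 rad), for 0.3 s.
2. with the guard up, every finished channel lies flat on the rack and every blank sits astride a rest, at rest (((x of blank0 in the frame of rest0 between -0.025 and 0.025 m and y of blank0 in the frame of rest0 between -0.014 and 0.014 m and z of blank0 in the frame of rest0 between -0.034 and -0.022 m) or (x of blank0 in the frame of rest1 between -0.025 and 0.025 m and y of blank0 in the frame of rest1 between -0.014 and 0.014 m and z of blank0 in the frame of rest1 between -0.034 and -0.022 m) or (x of blank0 in the frame of rest2 between -0.025 and 0.025 m and y of blank0 in the frame of rest2 between -0.014 and 0.014 m and z of blank0 in the frame of rest2 between -0.034 and -0.022 m)) and angle between each of blank0, blank1, blank2's own z axis and vertical below 0.1 rad and linear speed of each of blank0, blank1, blank2, done0, done1, done2 below 0.05 m/s and ((x of blank1 in the frame of rest0 between -0.025 and 0.025 m and y of blank1 in the frame of rest0 between -0.014 and 0.014 m and z of blank1 in the frame of rest0 between -0.034 and -0.022 m) or (x of blank1 in the frame of rest1 between -0.025 and 0.025 m and y of blank1 in the frame of rest1 between -0.014 and 0.014 m and z of blank1 in the frame of rest1 between -0.034 and -0.022 m) or (x of blank1 in the frame of rest2 between -0.025 and 0.025 m and y of blank1 in the frame of rest2 between -0.014 and 0.014 m and z of blank1 in the frame of rest2 between -0.034 and -0.022 m)) and ((x of blank2 in the frame of rest0 between -0.025 and 0.025 m and y of blank2 in the frame of rest0 between -0.014 and 0.014 m and z of blank2 in the frame of rest0 between -0.034 and -0.022 m) or (x of blank2 in the frame of rest1 between -0.025 and 0.025 m and y of blank2 in the frame of rest1 between -0.014 and 0.014 m and z of blank2 in the frame of rest1 between -0.034 and -0.022 m) or (x of blank2 in the frame of rest2 between -0.025 and 0.025 m and y of blank2 in the frame of rest2 between -0.014 and 0.014 m and z of blank2 in the frame of rest2 between -0.034 and -0.022 m)) and x of done0 in the frame of rack_plate between -0.05 and 0.05 m and y of done0 in the frame of rack_plate between -0.09 and 0.09 m and z of done0 in the frame of rack_plate between -0.006 and 0.008 m and angle between the z axis of each of done0, done1, done2 and the z axis of rack_plate, either way round below 0.1 rad and x of done1 in the frame of rack_plate between -0.05 and 0.05 m and y of done1 in the frame of rack_plate between -0.09 and 0.09 m and z of done1 in the frame of rack_plate between -0.006 and 0.008 m and x of done2 in the frame of rack_plate between -0.05 and 0.05 m and y of done2 in the frame of rack_plate between -0.09 and 0.09 m and z of done2 in the frame of rack_plate between -0.006 and 0.008 m and value of joint guard above 1.5 rad), for 0.2 s.
3. the guard is fully down (value of joint guard below 0.03 rad), for 0.3 s.
4. the start button is pressed with the guard down (value of joint start above 0.004 m and value of joint guard below 0.03 rad), for 0.05 s.
At the end, for the whole second after the job is handed in: Guard down (under 0.03 rad); each blank astride a rest, web on its top, within 25 mm of centre lengthways, tilted under 0.10 rad; each finished channel flat on the rack plate (8 mm, 0.10 rad), its middle within 50 mm along and 90 mm across of the plate's middle; all at rest (((x of blank0 in the frame of rest0 between -0.025 and 0.025 m and y of blank0 in the frame of rest0 between -0.014 and 0.014 m and z of blank0 in the frame of rest0 between -0.034 and -0.022 m) or (x of blank0 in the frame of rest1 between -0.025 and 0.025 m and y of blank0 in the frame of rest1 between -0.014 and 0.014 m and z of blank0 in the frame of rest1 between -0.034 and -0.022 m) or (x of blank0 in the frame of rest2 between -0.025 and 0.025 m and y of blank0 in the frame of rest2 between -0.014 and 0.014 m and z of blank0 in the frame of rest2 between -0.034 and -0.022 m)) and angle between each of blank0, blank1, blank2's own z axis and vertical below 0.1 rad and linear speed of each of blank0, blank1, blank2, done0, done1, done2 below 0.05 m/s and ((x of blank1 in the frame of rest0 between -0.025 and 0.025 m and y of blank1 in the frame of rest0 between -0.014 and 0.014 m and z of blank1 in the frame of rest0 between -0.034 and -0.022 m) or (x of blank1 in the frame of rest1 between -0.025 and 0.025 m and y of blank1 in the frame of rest1 between -0.014 and 0.014 m and z of blank1 in the frame of rest1 between -0.034 and -0.022 m) or (x of blank1 in the frame of rest2 between -0.025 and 0.025 m and y of blank1 in the frame of rest2 between -0.014 and 0.014 m and z of blank1 in the frame of rest2 between -0.034 and -0.022 m)) and ((x of blank2 in the frame of rest0 between -0.025 and 0.025 m and y of blank2 in the frame of rest0 between -0.014 and 0.014 m and z of blank2 in the frame of rest0 between -0.034 and -0.022 m) or (x of blank2 in the frame of rest1 between -0.025 and 0.025 m and y of blank2 in the frame of rest1 between -0.014 and 0.014 m and z of blank2 in the frame of rest1 between -0.034 and -0.022 m) or (x of blank2 in the frame of rest2 between -0.025 and 0.025 m and y of blank2 in the frame of rest2 between -0.014 and 0.014 m and z of blank2 in the frame of rest2 between -0.034 and -0.022 m)) and x of done0 in the frame of rack_plate between -0.05 and 0.05 m and y of done0 in the frame of rack_plate between -0.09 and 0.09 m and z of done0 in the frame of rack_plate between -0.006 and 0.008 m and angle between the z axis of each of done0, done1, done2 and the z axis of rack_plate, either way round below 0.1 rad and x of done1 in the frame of rack_plate between -0.05 and 0.05 m and y of done1 in the frame of rack_plate between -0.09 and 0.09 m and z of done1 in the frame of rack_plate between -0.006 and 0.008 m and x of done2 in the frame of rack_plate between -0.05 and 0.05 m and y of done2 in the frame of rack_plate between -0.09 and 0.09 m and z of done2 in the frame of rack_plate between -0.006 and 0.008 m and value of joint guard below 0.03 rad); the robot touches nothing.
It fails at once if the guard slams shut (faster than 1.4 rad/s just above its lower stop) (value of joint guard below 0.1 rad and velocity of joint guard below -1.4 rad/s).
It fails at once if the guard slams onto its back stop (faster than 1.4 rad/s just before it) (value of joint guard above 1.6 rad and velocity of joint guard above 1.4 rad/s).
It fails at once if the start button is pressed with the guard raised (value of joint start above 0.004 m and value of joint guard above 0.15 rad).
It fails at once if one of the other loose things is knocked more than 40 mm away (distance of any of spray, screwdriver, wrench, can, tin, offcut from where it was at the start of the episode above 0.04 m).
Of done0, done1, done2 only 1 to 2 are there at a start; the rules pass over those that are not, and their reading is None.
Of blank0, blank1, blank2 only 2 to 3 are there at a start; the rules pass over those that are not, and their reading is None.
At some moment in a run one of blank0, blank1, blank2 may be knocked a few centimetres aside while the robot is not near it.
It also fails if it takes over 210 s, if anything falls off the work surface, if the arm or the gripper's body presses on something with over 40 N, if the wrist force passes 120 N, or if a joint passes its speed limit or range.

## Working session

There is one attempt and no reset: what is moved stays moved. The work goes in short steps, Python scripts to look and compute and a shell command to move; the robot and the scene stay as the last step left them, time stands still between calls to the robot, and variables do not carry over. Pictures are saved under pics/ and viewed, at most 14 in all, crops included, and the job is handed in when it is done.

```bash
ls; mkdir -p pics
cat > h.py <<'E'
import numpy as np, cv2
from rig import env, optics, spotter
def shot(cam,fn=None,scale=1.5):
    p=optics.get_image(cam)
    if fn: cv2.imwrite('pics/'+fn,cv2.resize(p['color'][:,:,::-1],None,fx=scale,fy=scale,interpolation=cv2.INTER_CUBIC))
    return p
def ray(p,uv):
    K=np.array(p['intrinsics']);T=np.array(p['pose'])
    d=np.linalg.inv(K)@[uv[0],uv[1],1]; d=T[:3,:3]@[d[0],-d[1],-d[2]]
    return T[:3,3],d
def onz(p,uv,z):
    o,d=ray(p,uv); return o+d*(z-o[2])/d[2]
def proj(p,X):
    K=np.array(p['intrinsics']);T=np.array(p['pose'])
    c=T[:3,:3].T@(np.asarray(X)-T[:3,3]); u=K@[c[0],-c[1],-c[2]]; return u[:2]/u[2]
def tri(a,b):
    A=[];B=[]
    for p,uv in (a,b):
        o,d=ray(p,uv);d=d/np.linalg.norm(d);M=np.eye(3)-np.outer(d,d);A.append(M);B.append(M@o)
    return np.linalg.solve(sum(A),sum(B))
def look(p,n):
    return [(round(r['score'],2),round(r['at'][0]*512,1),round(r['at'][1]*384,1)) for r in spotter.look_for(p,n)]
E
python3 - <<'E'
from h import *
np.set_printoptions(precision=3,suppress=True)
for c in ('scene','side'):
    p=shot(c,c+'0.png'); print(c,p.keys(),np.array(p['intrinsics']),np.array(p['pose']))
    for n in ('station','guard_bar','start_top','rest0','rest1','rest2','done0','blank0','rack_plate'): print(n,look(p,n))
s=env.observe();print({k:np.round(v,3) for k,v in s.items()})
E
```

```text
pics
scene dict_keys(['color', 'intrinsics', 'pose', 'shot']) [[484.935   0.    260.82 ]
 [  0.    484.935 184.934]
 [  0.      0.      1.   ]] [[-0.826 -0.438  0.356  1.021]
 [ 0.564 -0.656  0.501  0.716]
 [ 0.015  0.615  0.789  1.182]
 [ 0.     0.     0.     1.   ]]
station [(0.64, 248.2, 198.8)]
guard_bar [(0.71, 175.3, 141.5), (0.65, 245.6, 189.2)]
start_top [(0.71, 250.5, 201.4)]
rest0 [(0.98, 249.4, 198.0)]
rest1 [(0.98, 249.4, 198.0)]
rest2 [(0.98, 249.4, 198.0)]
done0 [(0.61, 154.3, 185.6), (0.39, 229.7, 117.2), (0.23, 251.0, 198.7)]
blank0 [(0.85, 229.0, 118.2), (0.82, 172.7, 140.4), (0.53, 357.4, 211.5)]
rack_plate [(0.95, 364.6, 258.6)]
side dict_keys(['color', 'intrinsics', 'pose', 'shot']) [[497.314   0.    255.524]
 [  0.    497.314 191.235]
 [  0.      0.      1.   ]] [[-0.91   0.231 -0.343  0.095]
 [-0.414 -0.5    0.761  1.06 ]
 [ 0.004  0.835  0.551  0.809]
 [ 0.     0.     0.     1.   ]]
station [(0.92, 250.3, 197.5), (0.64, 183.0, 180.0), (0.6, 260.6, 183.7)]
guard_bar [(0.97, 260.6, 184.1)]
start_top [(0.61, 218.9, 217.5)]
rest0 [(0.88, 249.5, 198.8), (0.17, 245.7, 289.7)]
rest1 [(0.88, 249.5, 198.8), (0.17, 245.7, 289.7)]
rest2 [(0.88, 249.5, 198.8), (0.17, 245.7, 289.7)]
done0 []
blank0 [(0.8, 338.6, 159.3), (0.58, 280.4, 145.8)]
rack_plate [(0.72, 220.4, 217.8), (0.68, 248.7, 289.8), (0.25, 262.2, 181.3)]
{'time_s': np.float64(1.0), 'q': array([-81.491,  21.808,  74.336,   0.001,  83.861, -12.336]), 'qvel': array([-0.013,  0.022, -0.027, -0.003, -0.131,  0.025]), 'joint_efforts': array([  0.002, -44.833, -23.147,  -0.   ,   0.   ,  -0.   ]), 'position': array([ 0.196, -0.514,  0.231]), 'tool_rot': array([[ 0.935,  0.356,  0.   ],
       [ 0.356, -0.935,  0.   ],
       [ 0.   , -0.   , -1.   ]]), 'ft_force': array([-0.438,  0.19 ,  0.749]), 'wrist_torque': array([0.041, 0.004, 0.001]), 'gripper_force': np.float64(0.0), 'grip_width': np.float64(0.085)}
```

View pics/scene0.png

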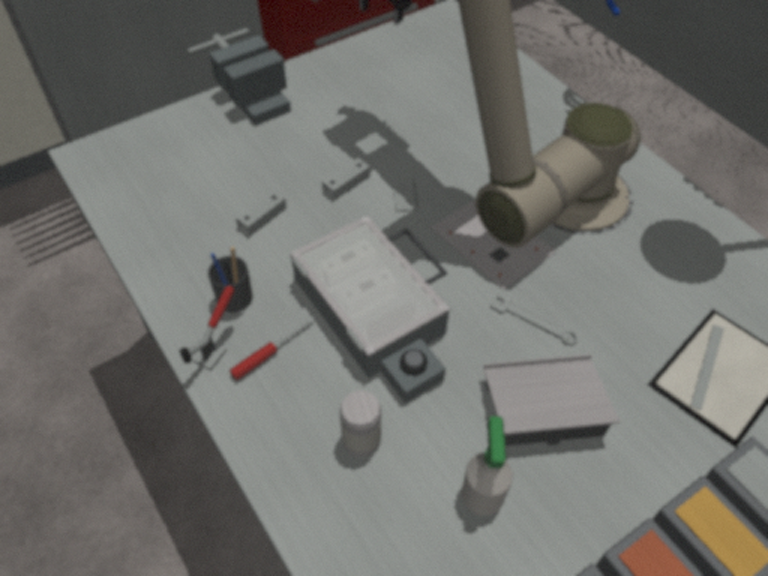

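View pics/side0.png

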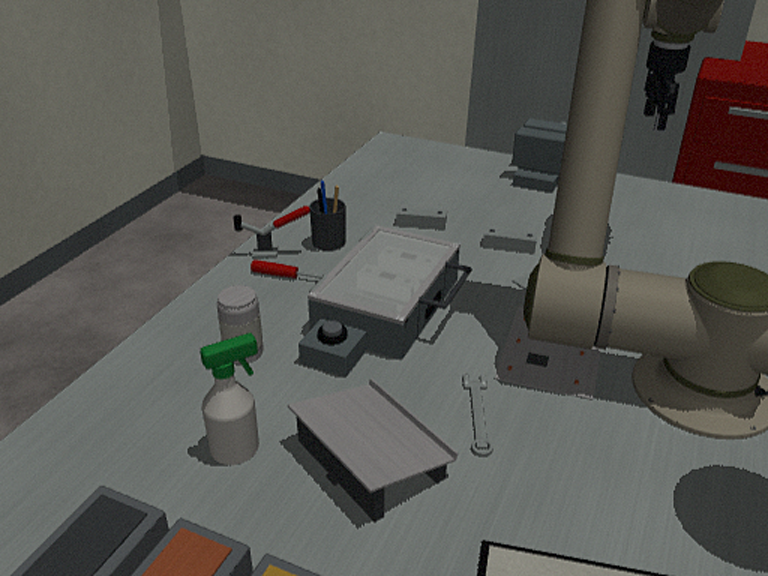

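```bash
cat > fit.py <<'E'
from h import *
from scipy.optimize import least_squares
def fitpose(pics,model,t0,tilt=0,z=0):
    # model: list of (local xyz, {cam:(u,v)})
    def W(t,X):
        ct,st=np.cos(tilt),np.sin(tilt); c,s=np.cos(t[2]),np.sin(t[2])
        x,y,w=X; x,w=ct*x-st*w, st*x+ct*w
        return np.array([t[0]+c*x-s*y,t[1]+s*x+c*y,z+w])
    def f(t): return np.concatenate([proj(pics[k],W(t,X))-np.array(uv)/1.5 for X,d in model for k,uv in d.items()])
    r=least_squares(f,t0); return r.x,r.fun.reshape(-1,2)
E
python3 - <<'E'
from fit import *
np.set_printoptions(precision=3,suppress=True)
P={'c':shot('scene'),'s':shot('side')}
# rim corners (x,y): hinge side = +x
h=.0795
m=[((.09,-.14,h),{'c':(293,256)}),((-.09,-.14,h),{'c':(368,220),'s':(461,246)}),((-.09,.14,h),{'c':(447,306),'s':(403,320)}),((.09,.14,h),{'c':(371,352),'s':(310,294)}),((.09,-.14,h),{'s':(380,229)})]
t,r=fitpose(P,m,[.5,-.1,0]);print('station',t,np.degrees(t[2]),'\n',r)
b=tri((P['c'],np.array((413,355))/1.5),(P['s'],np.array((332,327))/1.5));print('button',b)
c,s=np.cos(t[2]),np.sin(t[2]);print('btn local',np.array([[c,s],[-s,c]])@(b[:2]-t[:2]))
m=[((.075,-.1,0),{'c':(485,366),'s':(373,383)}),((.075,.1,0),{'c':(508,434)})]
m=[]
C=[('c',(485,367)),('c',(590,358)),('c',(616,425)),('c',(508,435)),('s',(290,408)),('s',(373,383)),('s',(456,457)),('s',(382,487))]
for a,(u,v) in C: print(a,u,v,onz(P[a],(u/1.5,v/1.5),.055))
for n,c,s in [('b1',(262,213),(420,219)),('b2',(347,180),(510,241))]: print(n,tri((P['c'],np.array(c)/1.5),(P['s'],np.array(s)/1.5)))
for a,u,v in [('c',238,222),('c',284,201),('c',324,187),('c',369,166),('s',396,213),('s',446,215),('s',482,236),('s',536,239)]: print(a,u,v,onz(P[a],(u/1.5,v/1.5),.032))
E
```

```text
station [ 0.562 -0.005 -0.004] -0.24255892880084032 
 [[-1.173 -2.319]
 [-0.021 -2.983]
 [ 0.308 -0.368]
 [ 1.874  1.338]
 [ 0.879  1.781]
 [-1.492  1.066]
 [-0.468  1.867]
 [-1.693 -1.73 ]]
button [0.585 0.176 0.065]
btn local [0.022 0.181]
c 485 367 [0.487 0.262 0.055]
c 590 358 [0.316 0.353 0.055]
c 616 425 [0.373 0.476 0.055]
c 508 435 [0.538 0.387 0.055]
s 290 408 [0.555 0.371 0.055]
s 373 383 [0.468 0.269 0.055]
s 456 457 [0.3   0.36  0.055]
s 382 487 [0.37  0.451 0.055]
b1 [ 0.629 -0.327  0.015]
b2 [ 0.418 -0.315  0.013]
c 238 222 [ 0.688 -0.318  0.032]
c 284 201 [ 0.577 -0.319  0.032]
c 324 187 [ 0.482 -0.307  0.032]
c 369 166 [ 0.362 -0.308  0.032]
s 396 213 [ 0.677 -0.297  0.032]
s 446 215 [ 0.572 -0.335  0.032]
s 482 236 [ 0.47  -0.279  0.032]
s 536 239 [ 0.363 -0.314  0.032]
```

Run:
```python
from fit import *
np.set_printoptions(precision=3,suppress=True)
P={'c':shot('scene'),'s':shot('side')}
m=[((-.075,-.1,.01),{'c':(485,366),'s':(373,382)}),((-.075,.1,.01),{'c':(590,358),'s':(456,456)}),((.075,.1,0),{'c':(616,425),'s':(382,487)}),((.075,-.1,0),{'c':(508,434),'s':(290,408)})]
t,r=fitpose(P,m,[.43,.37,1.1],.25,.055);print('rack',t,np.degrees(t[2]),'\n',r)
def crop(p,x0,y0,w,h,fn,s=4): cv2.imwrite('pics/'+fn,cv2.resize(p['color'][y0:y0+h,x0:x0+w,::-1],None,fx=s,fy=s,interpolation=cv2.INTER_CUBIC))
crop(P['c'],185,135,135,140,'c1.png',4); crop(P['s'],190,140,140,110,'s1.png',5)
```

```text
rack [0.424 0.367 1.103] 63.18927463360242 
 [[ 0.088 -0.741]
 [-2.    -1.478]
 [ 1.091 -3.064]
 [ 1.672 -1.558]
 [ 3.727 -4.019]
 [-4.799  3.273]
 [-1.525 -0.99 ]
 [-0.809 -0.652]]
```

View pics/c1.png

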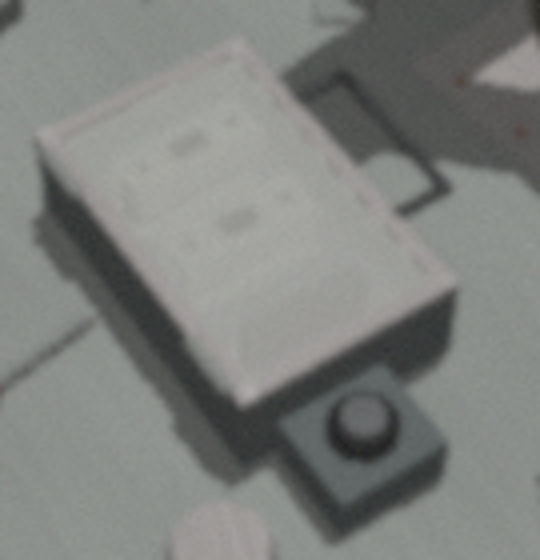

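View pics/s1.png

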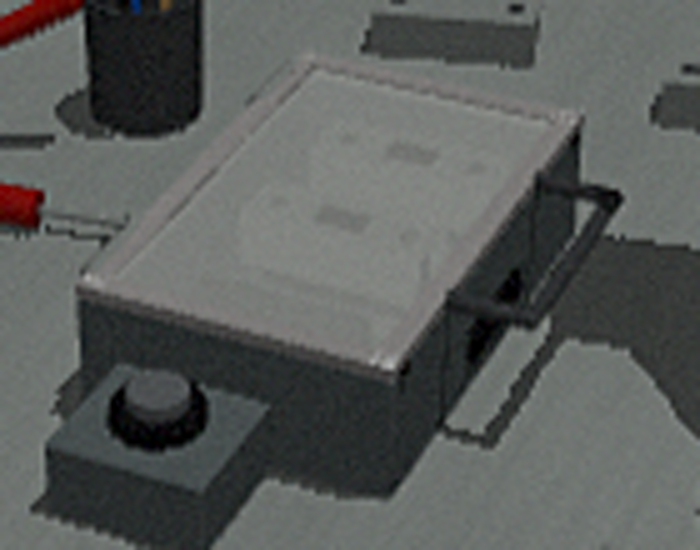

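Run:
```python
from fit import *
np.set_printoptions(precision=3,suppress=True)
P={'c':shot('scene'),'s':shot('side')}
C=lambda u,v:((185+u/4)*1.5,(135+v/4)*1.5); S=lambda u,v:((190+u/5)*1.5,(140+v/5)*1.5)
h=.081
L=[((.09,-.14,h),(40,138),(310,57)),((-.09,-.14,h),(238,38),(580,120)),((-.09,.14,h),(458,285),(395,373)),((.09,.14,h),(240,405),(80,288)),((-.135,-.065,.08),(345,75),(618,195)),((-.135,.065,.08),(445,186),(532,320))]
for k in ('c','s','cs'):
    m=[(X,{q:{'c':C(*c),'s':S(*s)}[q] for q in k}) for X,c,s in L]
    t,r=fitpose(P,m,[.5,-.1,0]);print(k,t,'\n',r)
for X,c,s in L: print(X,tri((P['c'],np.array(C(*c))/1.5),(P['s'],np.array(S(*s))/1.5)))
b=tri((P['c'],np.array(C(363,418))/1.5),(P['s'],np.array(S(162,395))/1.5));print('button',b)
```

```text
c [ 0.565 -0.002 -0.006] 
 [[-1.222 -0.59 ]
 [ 0.622 -0.261]
 [ 0.145 -0.053]
 [ 0.375  0.377]
 [-0.245 -0.033]
 [ 0.294  0.311]]
s [ 0.563 -0.003 -0.004] 
 [[-0.839 -0.722]
 [ 1.209 -0.622]
 [-0.019  0.29 ]
 [-0.424  0.029]
 [-0.223  0.563]
 [ 0.289 -0.055]]
cs [ 0.564 -0.003 -0.005] 
 [[-1.025 -0.87 ]
 [-1.057 -0.736]
 [ 0.754 -0.556]
 [ 0.96  -0.612]
 [ 0.344 -0.459]
 [-0.406  0.278]
 [ 0.658 -0.021]
 [-0.761 -0.014]
 [-0.112 -0.356]
 [-0.513  0.575]
 [ 0.456 -0.063]
 [-0.068 -0.051]]
(0.09, -0.14, 0.081) [ 0.651 -0.143  0.078]
(-0.09, -0.14, 0.081) [ 0.476 -0.143  0.079]
(-0.09, 0.14, 0.081) [0.475 0.136 0.08 ]
(0.09, 0.14, 0.081) [0.655 0.134 0.078]
(-0.135, -0.065, 0.08) [ 0.428 -0.067  0.081]
(-0.135, 0.065, 0.08) [0.43  0.061 0.079]
button [0.585 0.178 0.06 ]
```

```bash
cat >> h.py <<'E'
def to(x,y,z,ang=None):
    s=env.observe();R=np.array(s['tool_rot']);p=np.array(s['position'])
    a=np.degrees(np.arctan2(R[1,0],R[0,0]))
    d=R.T@(np.array([x,y,z])-p)*100
    da=0 if ang is None else np.radians((a-ang+180)%360-180)
    print('t',round(s['time_s'],2),'pos',p.round(4),'ang',round(a,2),'tilt',R[2].round(3),'w',round(s['grip_width'],4),'gf',round(s['gripper_force'],1),'F',np.round(s['ft_force'],1),'| need cm',d.round(2),'turn',round(da,4))
E
python3 -m crank '[8.5,0,0,0,-0.1206, 8.5,0,0,0,-0.1206, 8.5,0,0,0,-0.1206, 8.5,0,0,0,-0.1206, 8.5,0,0,0,-0.1206, 8.5,0,0,0,-0.1206, 8.5,0,0,0,-0.1206, 8.5,0,0,0,-0.1206]' 40
python3 -m crank '[3,0,0,0,-0.1206, 3,0,0,0,-0.1206, 3,0,0,0,0, 3,0,0,0,0, 3,0,0,0,0, 3,0,0,0,0, 3,0,0,0,0, 3,0,0,0,0]'
python3 -m crank '[3,3.1,1.5,0,0, 3,3.1,1.5,0,0, 3,3.1,1.5,0,0, 3,3.1,1.5,0,0, 3,3.1,1.5,0,0, 3,3.1,1.5,0,0, 3,3.1,1.5,0,0, 3,3.1,1.5,0,0]'
python3 -m crank '[3,3.1,1.4,0,0, 3,3.1,1.4,0,0, 3,3.1,1.4,0,0, 3,3.1,1.4,0,0, 3,3.1,1.4,0,0, 3,3.1,1.4,0,0, 3,3.1,1.4,0,0, 3,0,0,0,0]'
python3 -c "
from h import *
to(.429,-.003,.061,89.7)"
```

```text
time_s: 1.97
position: [0.1957, -0.514, 0.2313]
tool_rot: [[0.234, 0.972, 0.0], [0.972, -0.234, 0.0], [0.0, 0.0, -1.0]]
ft_force: [-1.5, -0.5, 0.5]
grip_width: 0.085
gripper_force: 0.0
time_s: 2.63
position: [0.1957, -0.514, 0.2313]
tool_rot: [[0.002, 1.0, -0.0], [1.0, -0.002, -0.0], [-0.0, -0.0, -1.0]]
ft_force: [-0.7, -0.2, 0.6]
grip_width: 0.0302
gripper_force: 0.0
time_s: 3.3
position: [0.3163, -0.2646, 0.2315]
tool_rot: [[0.002, 1.0, 0.0], [1.0, -0.002, -0.0], [-0.0, 0.0, -1.0]]
ft_force: [0.6, 0.3, 0.2]
grip_width: 0.03
gripper_force: 0.0
time_s: 3.97
position: [0.4153, -0.0449, 0.2315]
tool_rot: [[-0.004, 1.0, 0.001], [1.0, 0.004, 0.001], [0.001, 0.001, -1.0]]
ft_force: [-0.1, -1.0, -0.4]
grip_width: 0.0299
gripper_force: 0.0
t 3.97 pos [ 0.4153 -0.0449  0.2315] ang 90.21 tilt [ 0.001  0.001 -1.   ] w 0.0299 gf 0.0 F [-0.1 -1.  -0.4] | need cm [ 4.17  1.37 17.06] turn 0.0088
```

```bash
python3 -m crank '[3,2.1,0.7,2,0, 3,2.1,0.7,2,0, 3,0,0,2,0, 3,0,0,2,0, 3,0,0,0,0, 3,0,0,0,0, 3,0,0,0,0, 3,0,0,0,0]'
python3 - <<'E'
from h import *
to(.429,-.003,.061,89.7)
p=shot('wrist','w1.png')
print(look(p,'guard_bar'),proj(p,[.429,-.003,.08]),np.array(p['pose']).round(3).tolist())
for X in ([.429,.062,.08],[.429,-.068,.08],[.474,.137,.08],[.474,-.143,.08]): print(X,proj(p,X).round(1)*1.5)
E
```

```text
time_s: 4.63
position: [0.4288, -0.0077, 0.1525]
tool_rot: [[0.002, 1.0, 0.002], [1.0, -0.002, -0.001], [-0.001, 0.002, -1.0]]
ft_force: [-0.6, -0.6, 0.3]
grip_width: 0.0299
gripper_force: 0.0
t 4.63 pos [ 0.4288 -0.0077  0.1525] ang 89.9 tilt [-0.001  0.002 -1.   ] w 0.0299 gf 0.0 F [-0.6 -0.6  0.3] | need cm [ 0.48 -0.    9.15] turn 0.0035
[(0.96, 415.9, 158.3)] [257.08017475 197.08456284] [[1.0, 0.003, -0.001, 0.429], [-0.002, 0.951, 0.311, 0.072], [0.002, -0.311, 0.951, 0.294], [0.0, 0.0, 0.0, 1.0]]
[0.429, 0.062, 0.08] [385.35 172.2 ]
[0.429, -0.068, 0.08] [385.8  398.85]
[0.474, 0.137, 0.08] [486.9   -4.05]
[0.474, -0.143, 0.08] [455.1 498.6]
```

View pics/w1.png

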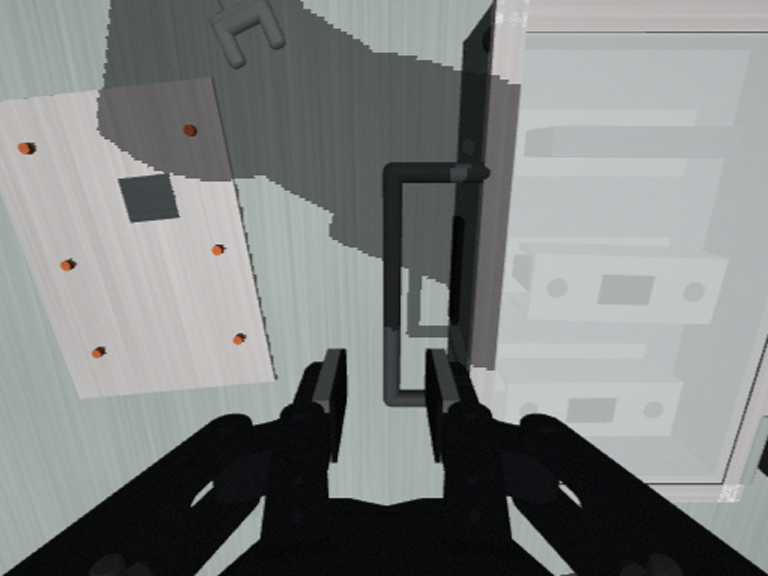

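```bash
python3 -m crank '[3,0.25,0.15,3,0, 3,0.25,0.15,3,0, 3,0,0,3,0, 3,0,0,0.15,0, 3,0,0,0,0, 0.5,0,0,0,0, 0.5,0,0,0,0, 0.5,0,0,0,0]' 40
python3 -m crank '[0.5,0,0,0,0, 0.5,0,0,0,0, 0.5,0,0,0,0, 0.5,0,0,0,0, 0.5,0,0,0,0, 0.5,0,0,0,0, 0.5,0,0,0,0, 0.5,0,0,0,0]' 40
python3 - <<'E'
from h import *
to(.431,-.003,.061,89.7)
r=.225;a=np.linspace(0,1.7,33);x=-r*np.cos(a);z=r*np.sin(a)
print('dx',np.diff(x).round(4)*100);print('dz',np.diff(z).round(4)*100)
E
```

```text
time_s: 5.4
position: [0.4324, -0.0026, 0.0615]
tool_rot: [[0.001, 1.0, 0.004], [1.0, -0.001, -0.001], [-0.001, 0.004, -1.0]]
ft_force: [0.5, 0.0, 6.4]
grip_width: 0.0083
gripper_force: 39.2
time_s: 6.07
position: [0.4324, -0.0026, 0.0615]
tool_rot: [[0.001, 1.0, 0.004], [1.0, -0.001, -0.001], [-0.001, 0.004, -1.0]]
ft_force: [0.2, 0.6, 9.0]
grip_width: 0.009
gripper_force: 39.3
t 6.07 pos [ 0.4324 -0.0026  0.0615] ang 89.94 tilt [-0.001  0.004 -1.   ] w 0.009 gf 39.3 F [0.2 0.6 9. ] | need cm [-0.04 -0.14  0.05] turn 0.0042
dx [0.03 0.1  0.16 0.22 0.28 0.34 0.4  0.46 0.52 0.58 0.63 0.69 0.74 0.79
 0.83 0.88 0.92 0.96 0.99 1.03 1.06 1.09 1.11 1.13 1.15 1.17 1.18 1.19
 1.19 1.2  1.19 1.19]
dz [ 1.19  1.19  1.18  1.17  1.16  1.14  1.12  1.1   1.08  1.05  1.01  0.98
  0.94  0.9   0.86  0.81  0.76  0.71  0.66  0.61  0.55  0.5   0.44  0.38
  0.32  0.26  0.19  0.13  0.07  0.   -0.06 -0.12]
```

```bash
python3 -m crank '[0.5,0,0.03,-1.19,0, 0.5,0,0.1,-1.19,0, 0.5,0,0.16,-1.18,0, 0.5,0,0.22,-1.17,0, 0.5,0,0.28,-1.16,0, 0.5,0,0.34,-1.14,0, 0.5,0,0.4,-1.12,0, 0.5,0,0.46,-1.1,0]'
python3 -m crank '[0.5,0,0.52,-1.08,0, 0.5,0,0.58,-1.05,0, 0.5,0,0.63,-1.01,0, 0.5,0,0.69,-0.98,0, 0.5,0,0.74,-0.94,0, 0.5,0,0.79,-0.9,0, 0.5,0,0.83,-0.86,0, 0.5,0,0.88,-0.81,0]'
python3 -c "
from h import *
a=.85
to(.657-.225*np.cos(a),-.003,.061+.225*np.sin(a),89.7)"
```

```text
time_s: 6.73
position: [0.4511, -0.0025, 0.1535]
tool_rot: [[0.001, 1.0, 0.001], [1.0, -0.001, -0.001], [-0.001, 0.001, -1.0]]
ft_force: [2.8, -2.7, -5.9]
grip_width: 0.0085
gripper_force: 38.9
time_s: 7.4
position: [0.5049, -0.0027, 0.2305]
tool_rot: [[0.001, 1.0, -0.006], [1.0, -0.001, -0.002], [-0.002, -0.006, -1.0]]
ft_force: [-17.3, -3.2, 14.1]
grip_width: 0.0082
gripper_force: 39.9
t 7.4 pos [ 0.5049 -0.0027  0.2305] ang 89.94 tilt [-0.002 -0.006 -1.   ] w 0.0082 gf 39.9 F [-17.3  -3.2  14.1] | need cm [-0.03  0.36  0.04] turn 0.0041
```

```bash
python3 -m crank '[0.5,0,0.9,-0.79,0, 0.5,0,0.93,-0.74,0, 0.5,0,0.96,-0.69,0, 0.5,0,1,-0.64,0, 0.5,0,1.04,-0.58,0, 0.5,0,1.07,-0.53,0, 0.5,0,1.1,-0.46,0, 0.5,0,1.12,-0.4,0]'
python3 -c "
from h import *
a=1.275
to(.655-.225*np.cos(a),-.003,.061+.225*np.sin(a),89.7)"
python3 -m crank '[0.5,0,0.9,-0.26,0, 0.5,0,0.9,-0.2,0, 0.5,0,0.9,-0.15,0, 0.5,0,0.9,-0.1,0, 0.5,0,0.9,-0.08,0, 0.5,0,0.9,-0.05,0, 0.5,0,0.9,-0.02,0, 0.5,0,0.9,0,0]'
python3 -c "
from h import *
a=1.7
to(.655-.225*np.cos(a),-.003,.061+.225*np.sin(a),89.7)"
```

```text
time_s: 8.07
position: [0.5884, -0.0027, 0.2793]
tool_rot: [[0.001, 1.0, 0.001], [1.0, -0.001, -0.001], [-0.001, 0.001, -1.0]]
ft_force: [-4.1, -2.3, 4.3]
grip_width: 0.0084
gripper_force: 40.9
t 8.07 pos [ 0.5884 -0.0027  0.2793] ang 89.92 tilt [-0.001  0.001 -1.   ] w 0.0084 gf 40.9 F [-4.1 -2.3  4.3] | need cm [-0.03  0.1   0.3 ] turn 0.0038
time_s: 8.73
position: [0.661, -0.0028, 0.2884]
tool_rot: [[0.002, 1.0, 0.003], [1.0, -0.002, -0.001], [-0.001, 0.003, -1.0]]
ft_force: [-1.6, -1.7, 7.9]
grip_width: 0.008
gripper_force: 42.8
t 8.73 pos [ 0.661  -0.0028  0.2884] ang 89.91 tilt [-0.001  0.003 -1.   ] w 0.008 gf 42.8 F [-1.6 -1.7  7.9] | need cm [-0.01  2.3   0.43] turn 0.0037
```

```bash
python3 -m crank '[0.5,0,0.5,0.05,0, 0.5,0,0.4,0.05,0, 0.5,0,0.3,0.05,0, 0.5,0,0.3,0.05,0, 0.5,0,0.3,0.05,0, 0.5,0,0.2,0.02,0, 0.5,0,0.2,0,0, 0.5,0,0,0,0]'
python3 -c "
from h import *
to(.684,-.003,.284,89.7)"
python3 -m crank '[0.5,0,0.1,0,0, 0.5,0,0.1,0,0, 0.5,0,0.1,0,0, 0.5,0,0.1,0,0, 0.5,0,0,0,0, 0.5,0,0,0,0, 0.5,0,0,0,0, 0.5,0,0,0,0]'
python3 -c "
from h import *
to(.684,-.003,.284,89.7)"
```

```text
time_s: 9.4
position: [0.6834, -0.0029, 0.2863]
tool_rot: [[0.001, 1.0, 0.006], [1.0, -0.001, -0.002], [-0.002, 0.006, -1.0]]
ft_force: [1.5, -2.4, 9.5]
grip_width: 0.0082
gripper_force: 43.6
t 9.4 pos [ 0.6834 -0.0029  0.2863] ang 89.92 tilt [-0.002  0.006 -1.   ] w 0.0082 gf 43.6 F [ 1.5 -2.4  9.5] | need cm [-0.01  0.06  0.23] turn 0.0038
time_s: 10.07
position: [0.6863, -0.0029, 0.2859]
tool_rot: [[0.002, 1.0, 0.003], [1.0, -0.002, -0.001], [-0.001, 0.003, -1.0]]
ft_force: [-3.8, -1.7, 8.4]
grip_width: 0.0084
gripper_force: 43.5
t 10.07 pos [ 0.6863 -0.0029  0.2859] ang 89.9 tilt [-0.001  0.003 -1.   ] w 0.0084 gf 43.5 F [-3.8 -1.7  8.4] | need cm [-0.01 -0.23  0.19] turn 0.0036
```

```bash
python3 -m crank '[3,0,0,0,0, 3,0,0,0,0, 3,0,0,0,0, 3,0,0,0,0, 3,0,0,-1,0, 3,0,0,-1.5,0, 3,0,0,-1.5,0, 3,0,0,-1,0]'
python3 -m crank '[3,0,-2,0,0, 3,0,-2.5,0,0, 3,0,-2.5,0,0, 3,0,-2.5,0,0, 3,0,-2.5,0,0, 6,0,0,0,0, 6,0,0,0,0, 6,0,0,0,0]'
python3 -m crank '[6,0,0,0,0.12, 6,0,0,0,0.12, 6,0,0,0,0.12, 6,0,0,0,0.12, 6,0,0,0,0.12, 6,0,0,0,0.12, 6,0,0,0,0.12, 6,0,0,0,0.12]'
python3 -m crank '[6,0,0,0,0.12, 6,0,0,0,0.12, 6,0,0,0,0.12, 6,0,0,0,0.12, 6,0,0,0,0.125, 6,0,0,0,0, 6,0,0,0,0, 6,0,0,0,0]'
python3 - <<'E'
from h import *
to(.566,-.003,.2,0)
p=shot('wrist','w2.png',1.3);q=shot('scene');s=shot('side','s2.png',1.3)
print(look(p,'done0'),look(p,'rest0'))
for n in ('spray','can','done0','blank0'):print(n,look(q,n),look(s,n))
S=.566,-.003
for X in ([.566,-.083,.062],[.566,-.003,.062],[.566,.077,.062],[.511,-.003,.066],[.621,-.003,.066]): print(X,proj(p,X)*1.3)
E
```

```text
time_s: 10.73
position: [0.6869, -0.0024, 0.3342]
tool_rot: [[0.001, 1.0, 0.001], [1.0, -0.001, -0.0], [-0.0, 0.001, -1.0]]
ft_force: [-0.5, -1.0, 0.5]
grip_width: 0.0301
gripper_force: 0.0
time_s: 11.4
position: [0.5674, -0.0024, 0.3329]
tool_rot: [[0.001, 1.0, 0.001], [1.0, -0.001, -0.0], [-0.0, 0.001, -1.0]]
ft_force: [0.7, -0.3, -0.5]
grip_width: 0.0597
gripper_force: 0.0
time_s: 12.07
position: [0.568, -0.0025, 0.3321]
tool_rot: [[0.823, 0.568, -0.001], [0.568, -0.823, 0.0], [-0.0, -0.001, -1.0]]
ft_force: [0.6, 0.2, -0.4]
grip_width: 0.06
gripper_force: 0.0
time_s: 12.73
position: [0.5674, -0.0024, 0.3325]
tool_rot: [[1.0, 0.009, -0.0], [0.009, -1.0, 0.0], [-0.0, -0.0, -1.0]]
ft_force: [0.2, -0.1, 0.1]
grip_width: 0.0602
gripper_force: 0.0
t 12.73 pos [ 0.5674 -0.0024  0.3325] ang 0.49 tilt [-0. -0. -1.] w 0.0602 gf 0.0 F [ 0.2 -0.1  0.1] | need cm [-0.13  0.06 13.25] turn 0.0085
[(0.86, 311.4, 157.4), (0.57, 258.3, 152.8), (0.25, 461.3, 109.4)] [(0.93, 239.1, 93.1)]
spray [(0.89, 324.3, 315.1), (0.43, 168.8, 141.3)] [(0.95, 152.4, 270.7)]
can [(0.57, 240.7, 282.0)] [(0.98, 162.9, 208.2)]
done0 [(0.69, 246.0, 189.7), (0.61, 233.2, 173.1), (0.61, 326.0, 317.8), (0.45, 212.7, 179.0)] [(0.63, 270.2, 175.7), (0.63, 256.7, 186.4), (0.26, 231.9, 182.5)]
blank0 [(0.65, 169.1, 139.0), (0.58, 224.3, 120.9)] [(0.84, 338.3, 156.7), (0.61, 281.8, 144.0), (0.24, 250.5, 292.5)]
[0.566, -0.083, 0.062] [403.57416985 205.27694626]
[0.566, -0.003, 0.062] [334.49833206 204.70878013]
[0.566, 0.077, 0.062] [265.3815072  204.14027686]
[0.511, -0.003, 0.066] [334.10363195 250.86588248]
[0.621, -0.003, 0.066] [334.93056467 155.97410956]
```

View pics/w2.png

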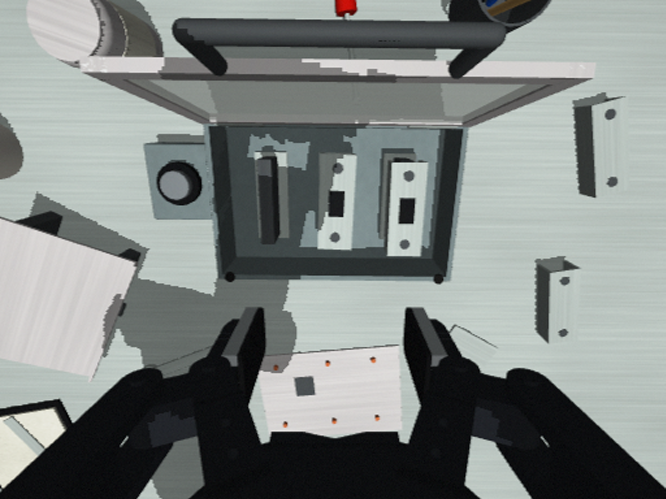

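View pics/s2.png

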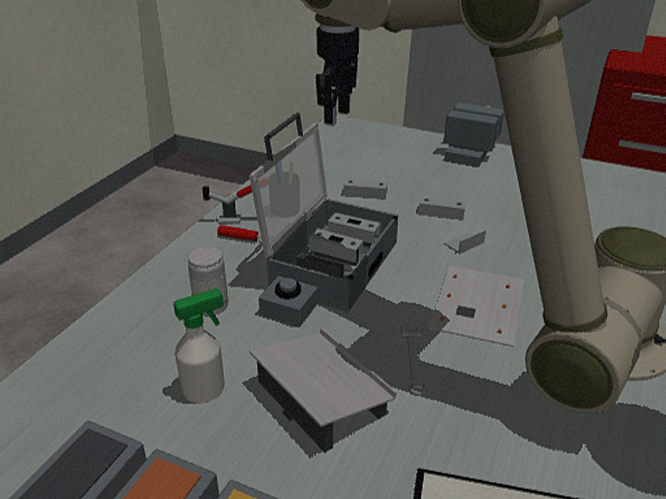

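```bash
cat > t.py <<'E'
from h import *
E
python3 - <<'E'
from h import *
np.set_printoptions(precision=4,suppress=True)
p=shot('wrist')
for n,z,pts in [('done0',.066,[(409,169),(404.5,244),(407,210)]),('done1',.066,[(338,167),(335,240),(336.5,204)]),('bA',.032,[(611,115),(613,182)]),('bB',.032,[(563,281),(564,333)]),('button',.06,[(180,183)]),('tubcorner inner',.075,[(230,277),(438,279)]),('rest2',.062,[(265,153),(271,243),(277,153)])]:
    W=[onz(p,np.array(q)/1.3,z) for q in pts]
    d=W[0]-W[1] if len(W)>1 else W[0]
    print(n,[w[:2] for w in W],'mid',(W[0]+W[min(1,len(W)-1)])[:2]/2,'yaw',np.degrees(np.arctan2(d[1],d[0])))
print('rackcorner',onz(p,np.array((147,247))/1.3,.075),onz(p,np.array((92,379))/1.3,.045))
q=shot('scene');s=shot('side')
for n in ('spray','can'):
    print(n,tri((q,look(q,n)[0][1:]),(s,look(s,n)[0][1:])))
E
```

```text
done0 [array([ 0.6069, -0.0857]), array([ 0.5195, -0.0864]), array([ 0.5606, -0.0866])] mid [ 0.5632 -0.086 ] yaw 0.47036221910550297
done1 [array([ 0.6087, -0.0066]), array([ 0.5241, -0.0038]), array([ 0.5672, -0.0053])] mid [ 0.5664 -0.0052] yaw -1.942019953188672
bA [array([ 0.6657, -0.321 ]), array([ 0.5892, -0.3421])] mid [ 0.6275 -0.3316] yaw 15.420909094895423
bB [array([ 0.4584, -0.3077]), array([ 0.3796, -0.325 ])] mid [ 0.419  -0.3164] yaw 12.42049188023043
button [array([0.5894, 0.1738])] mid [0.5894 0.1738] yaw 16.426005090170865
tubcorner inner [array([0.4799, 0.1218]), array([ 0.4785, -0.1276])] mid [ 0.4792 -0.0029] yaw 89.68663352846262
rest2 [array([0.6232, 0.0744]), array([0.5187, 0.0729]), array([0.6232, 0.0611])] mid [0.571  0.0737] yaw 0.795807329750322
rackcorner [0.5172 0.2154 0.075 ] [0.3095 0.3411 0.045 ]
spray [0.6221 0.4265 0.0793]
can [0.7305 0.2261 0.0616]
```

```bash
python3 -m crank '[6,-0.1,0.15,3.5,0.03, 6,0,0,3.5,0, 6,0,0,3.5,0, 6,0,0,3.5,0, 6,0,0,3.5,0, 6,0,0,3.5,0, 6,0,0,2,0, 6,0,0,0,0]'
python3 -m crank '[6,0,0,2,0, 6,0,0,2,0, 6,0,0,1.9,0, 6,0,0,0,0, 6,0,0,0,0, 3.5,0,0,0,0, 3.5,0,0,0,0, 3.5,0,0,0,0]' 30
python3 -m crank '[3.5,0,0,0,0, 3.5,0,0,0,0, 3.5,0,0,0,0, 3.5,0,0,0,0, 3.5,0,0,-2,0, 3.5,0,0,-2,0, 3.5,0,0,-2,0, 3.5,0,0,-2,0]' 30
python3 -m crank '[3.5,0,0,-2,0, 3.5,0,0,-2,0, 3.5,0,0,0,0, 3.5,0,0,0,0, 3.5,0,0,0,0, 3.5,0,0,0,0, 3.5,0,0,0,0, 3.5,0,0,0,0]'
python3 - <<'E'
from h import *
to(.566,-.003,.2,0)
E
```

```text
time_s: 14.4
position: [0.5638, -0.0035, 0.0987]
tool_rot: [[1.0, -0.025, -0.008], [-0.025, -1.0, 0.002], [-0.008, -0.002, -1.0]]
ft_force: [-0.6, 0.3, 0.1]
grip_width: 0.0598
gripper_force: 0.0
time_s: 15.07
position: [0.5669, -0.004, 0.0458]
tool_rot: [[1.0, -0.025, 0.003], [-0.025, -1.0, -0.001], [0.003, 0.001, -1.0]]
ft_force: [-0.8, 0.3, 7.2]
grip_width: 0.0392
gripper_force: 30.3
time_s: 15.73
position: [0.5657, -0.0038, 0.1253]
tool_rot: [[1.0, -0.025, 0.0], [-0.025, -1.0, -0.0], [0.0, 0.0, -1.0]]
ft_force: [0.2, 0.3, -2.3]
grip_width: 0.0395
gripper_force: 32.1
time_s: 16.4
position: [0.5656, -0.0038, 0.163]
tool_rot: [[1.0, -0.025, -0.002], [-0.025, -1.0, 0.0], [-0.002, -0.0, -1.0]]
ft_force: [0.0, 0.7, -2.3]
grip_width: 0.0392
gripper_force: 32.2
t 16.4 pos [ 0.5656 -0.0038  0.163 ] ang -1.45 tilt [-0.002 -0.    -1.   ] w 0.0392 gf 32.2 F [ 0.   0.7 -2.3] | need cm [ 0.03 -0.08 -3.7 ] turn -0.0253
```

```bash
python3 -m crank '[3.5,0,0,-2,0, 3.5,-1.6,-2.2,-2,0, 3.5,-1.6,-2.2,-2,0, 3.5,-1.6,-2.2,0,0, 3.5,-1.6,-2.2,0,0, 3.5,-1.6,-2.2,0,0, 3.5,-1.6,-2.2,0,0, 3.5,-1.6,-2.2,0,0]'
python3 -m crank '[3.5,-1.6,-2.2,0,0, 3.5,-1.6,-2.2,0,0, 3.5,-1.6,-2.2,0,0, 3.5,-1.6,-2.2,0,0, 3.5,-1.6,-2.2,0,0, 3.5,0,0,0,-0.12, 3.5,0,0,0,-0.12, 3.5,0,0,0,-0.12]'
python3 -m crank '[3.5,0,0,0,-0.12, 3.5,0,0,0,-0.12, 3.5,0,0,0,-0.12, 3.5,0,0,0,-0.12, 3.5,0,0,0,-0.12, 3.5,0,0,0,-0.12, 3.5,0,0,0,-0.05, 3.5,0,0,0,0]'
python3 - <<'E'
from fit import *
to(.424,.367,.2,63)
p=shot('wrist','w3.png',1.5)
t=np.array([.424,.367,1.103])
for X in [(-.075,-.1,0),(-.075,.1,0),(.075,.1,0),(.075,-.1,0)]:
    ct,st=np.cos(.25),np.sin(.25);c,s=np.cos(t[2]),np.sin(t[2]);x=ct*X[0];z=.055+st*X[0]
    print(X,proj(p,[t[0]+c*x-s*X[1],t[1]+s*x+c*X[1],z]).round(1)*1.5)
E
```

```text
time_s: 17.07
position: [0.4568, 0.1538, 0.2235]
tool_rot: [[1.0, -0.025, -0.001], [-0.025, -1.0, 0.0], [-0.001, 0.0, -1.0]]
ft_force: [0.0, 0.7, -2.1]
grip_width: 0.0393
gripper_force: 32.2
time_s: 17.73
position: [0.3802, 0.2653, 0.2235]
tool_rot: [[0.942, 0.335, -0.0], [0.335, -0.942, -0.0], [-0.001, 0.0, -1.0]]
ft_force: [0.9, 0.6, -2.4]
grip_width: 0.0391
gripper_force: 32.2
time_s: 18.4
position: [0.3805, 0.2649, 0.2235]
tool_rot: [[0.448, 0.894, -0.001], [0.894, -0.448, -0.0], [-0.0, -0.0, -1.0]]
ft_force: [0.7, -0.1, -2.4]
grip_width: 0.0394
gripper_force: 32.2
t 18.4 pos [0.3805 0.2649 0.2235] ang 63.4 tilt [-0. -0. -1.] w 0.0394 gf 32.2 F [ 0.7 -0.1 -2.4] | need cm [11.08 -0.69  2.35] turn 0.007
(-0.075, -0.1, 0) [504.15 207.45]
(-0.075, 0.1, 0) [248.7 206.7]
(0.075, 0.1, 0) [204.6  -34.65]
(0.075, -0.1, 0) [543.9  -33.45]
```

View pics/w3.png

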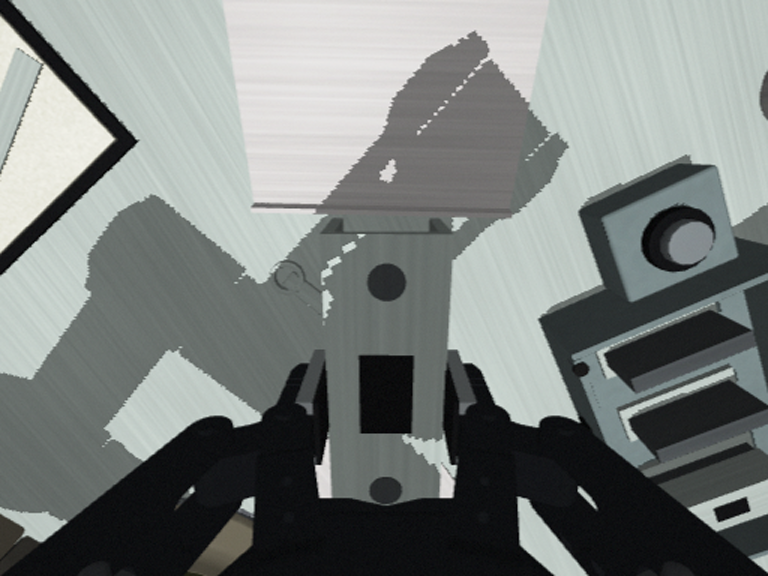

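```bash
python3 -m crank '[3.5,2.8,-1.2,0,0, 3.5,2.8,-1.2,0,0, 3.5,2.8,-1.2,0,0, 3.5,2.8,-1.2,0,0, 3.5,0,0,3,0, 3.5,0,0,3,0, 3.5,0,0,3,0, 3.5,0,0,3,0]'
python3 -m crank '[3.5,0,0,0.5,0, 3.5,0,0,0.5,0, 3.5,0,0,0.3,0, 3.5,0,0,0,0, 3.5,0,0,0,0, 3.5,0,0,0,0, 3.5,0,0,0,0, 3.5,0,0,0,0]' 20
python3 -c "
from h import *
to(.388,.385,.064,63)"
python3 -m crank '[3.5,0,0,0.3,0, 3.5,0,0,0.3,0, 3.5,0,0,0.3,0, 3.5,0,0,0.3,0, 3.5,0,0,0,0, 3.5,0,0,0,0, 3.5,0,0,0,0, 3.5,0,0,0,0]' 20
python3 -c "
from h import *
to(.388,.385,.064,63)"
```

```text
time_s: 19.12
position: [0.3878, 0.3867, 0.1024]
tool_rot: [[0.451, 0.893, 0.0], [0.893, -0.451, 0.0], [0.0, 0.0, -1.0]]
ft_force: [-0.1, 0.7, -2.2]
grip_width: 0.0392
gripper_force: 32.1
time_s: 19.78
position: [0.3882, 0.3867, 0.0914]
tool_rot: [[0.449, 0.893, 0.001], [0.893, -0.449, 0.001], [0.001, 0.001, -1.0]]
ft_force: [0.4, 1.1, -2.1]
grip_width: 0.0394
gripper_force: 32.1
t 19.78 pos [0.3882 0.3867 0.0914] ang 63.3 tilt [ 0.001  0.001 -1.   ] w 0.0394 gf 32.1 F [ 0.4  1.1 -2.1] | need cm [-0.16  0.05  2.74] turn 0.0052
time_s: 20.45
position: [0.3878, 0.386, 0.0787]
tool_rot: [[0.449, 0.893, -0.001], [0.893, -0.449, -0.001], [-0.001, -0.0, -1.0]]
ft_force: [-1.9, -5.2, 3.4]
grip_width: 0.0393
gripper_force: 32.8
t 20.45 pos [0.3878 0.386  0.0787] ang 63.3 tilt [-0.001 -0.    -1.   ] w 0.0393 gf 32.8 F [-1.9 -5.2  3.4] | need cm [-0.08  0.06  1.48] turn 0.0052
```

```bash
python3 -m crank '[3.5,0,0,0.25,0, 3.5,0,0,0.25,0, 3.5,0,0,0.25,0, 3.5,0,0,0.25,0, 3.5,0,0,0,0, 3.5,0,0,0,0, 3.5,0,0,0,0, 3.5,0,0,0,0]' 20
python3 -c "
from h import *
to(.388,.385,.064,63)"
python3 -m crank '[3.5,0,0,0.2,0, 3.5,0,0,0.2,0, 3.5,0,0,0.1,0, 3.5,0,0,0,0, 3.5,0,0,0,0, 3.5,0,0,0,0, 3.5,0,0,0,0, 3.5,0,0,0,0]' 20
python3 -c "
from h import *
to(.388,.385,.064,63)"
```

```text
time_s: 21.12
position: [0.3877, 0.386, 0.0688]
tool_rot: [[0.449, 0.893, -0.001], [0.893, -0.449, -0.001], [-0.001, -0.0, -1.0]]
ft_force: [-2.9, -5.7, 3.5]
grip_width: 0.0393
gripper_force: 34.2
t 21.12 pos [0.3877 0.386  0.0688] ang 63.3 tilt [-0.001 -0.    -1.   ] w 0.0393 gf 34.2 F [-2.9 -5.7  3.5] | need cm [-0.08  0.07  0.48] turn 0.0053
time_s: 21.78
position: [0.3876, 0.3858, 0.0661]
tool_rot: [[0.449, 0.894, 0.0], [0.894, -0.449, -0.001], [-0.001, 0.001, -1.0]]
ft_force: [-8.6, -11.9, 26.5]
grip_width: 0.0393
gripper_force: 37.4
t 21.78 pos [0.3876 0.3858 0.0661] ang 63.33 tilt [-0.001  0.001 -1.   ] w 0.0393 gf 37.4 F [ -8.6 -11.9  26.5] | need cm [-0.05  0.07  0.21] turn 0.0057
```

```bash
python3 -m crank '[6,0,0,0,0, 6,0,0,0,0, 6,0,0,0,0, 6,0,0,0,0, 6,0,0,-2,0, 6,0,0,-3.5,0, 6,0,0,-3.5,0, 6,0,0,-3.5,0]'
python3 -m crank '[6,0,0,-3.5,0.12, 6,0,0,0,0.12, 6,0,0,0,0.12, 6,0,0,0,0.12, 6,0,0,0,0.12, 6,0,0,0,0.12, 6,0,0,0,0.12, 6,0,0,0,0.12]'
python3 - <<'E'
from h import *
to(.5632,-.086,.23,0)
p=shot('wrist','w4.png',1.2)
E
python3 -m crank '[6,0,0,0,0.12, 6,0,0,0,0.025, 6,0,0,0,0, 6,0,0,0,0, 6,1.2,3.2,0,0, 6,1.2,3.2,0,0, 6,1.2,3.2,0,0, 6,1.2,3.2,0,0]'
python3 -m crank '[6,1.2,3.2,0,0, 6,1.2,3.2,0,0, 6,1.2,3.2,0,0, 6,1.2,3.2,0,0, 6,1.2,3.2,0,0, 6,1.2,3.2,0,0, 6,1.2,3.2,0,0, 6,0,0,0,0]'
python3 - <<'E'
from h import *
to(.5632,-.086,.23,0)
E
```

```text
time_s: 22.45
position: [0.3879, 0.3865, 0.19]
tool_rot: [[0.449, 0.893, -0.001], [0.893, -0.449, -0.0], [-0.001, -0.001, -1.0]]
ft_force: [-0.2, 0.6, 0.8]
grip_width: 0.06
gripper_force: 0.0
time_s: 23.12
position: [0.3881, 0.3866, 0.2235]
tool_rot: [[0.99, 0.138, -0.0], [0.138, -0.99, -0.0], [-0.0, 0.0, -1.0]]
ft_force: [0.7, 0.3, 0.3]
grip_width: 0.0597
gripper_force: 0.0
t 23.12 pos [0.3881 0.3866 0.2235] ang 7.96 tilt [-0.  0. -1.] w 0.0597 gf 0.0 F [0.7 0.3 0.3] | need cm [10.79 49.23 -0.65] turn 0.1389
time_s: 23.83
position: [0.4363, 0.2572, 0.2238]
tool_rot: [[1.0, 0.003, 0.0], [0.003, -1.0, 0.0], [0.0, -0.0, -1.0]]
ft_force: [0.5, -0.3, -0.4]
grip_width: 0.06
gripper_force: 0.0
time_s: 24.5
position: [0.5218, 0.0297, 0.2234]
tool_rot: [[1.0, -0.002, 0.001], [-0.002, -1.0, -0.001], [0.001, 0.001, -1.0]]
ft_force: [0.4, 0.0, 0.5]
grip_width: 0.0599
gripper_force: 0.0
t 24.5 pos [0.5218 0.0297 0.2234] ang -0.14 tilt [ 0.001  0.001 -1.   ] w 0.0599 gf 0.0 F [0.4 0.  0.5] | need cm [ 4.16 11.56 -0.64] turn -0.0024
```

View pics/w4.png

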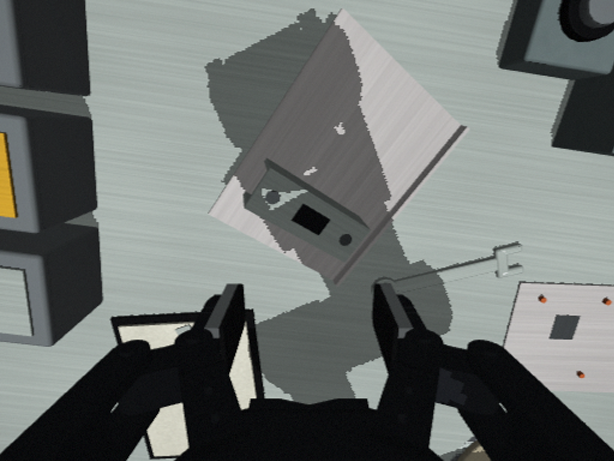

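```bash
python3 -m crank '[6,1.04,2.9,0,0, 6,1.04,2.9,0,0, 6,1.04,2.9,0,0, 6,1.04,2.9,0,0, 6,0,0,3,0, 6,0,0,3,0, 6,0,0,3,0, 6,0,0,3,0]'
python3 - <<'E'
from h import *
to(.5632,-.086,.043,0)
E
```

```text
time_s: 25.17
position: [0.5615, -0.0815, 0.1025]
tool_rot: [[1.0, 0.002, 0.0], [0.002, -1.0, -0.0], [0.0, 0.0, -1.0]]
ft_force: [1.6, -1.4, -0.9]
grip_width: 0.0599
gripper_force: 0.0
t 25.17 pos [ 0.5615 -0.0815  0.1025] ang 0.11 tilt [ 0.  0. -1.] w 0.0599 gf 0.0 F [ 1.6 -1.4 -0.9] | need cm [0.17 0.45 5.95] turn 0.002
```

```bash
python3 -m crank '[6,0.1,0.4,0,0, 6,0,0,2,0, 6,0,0,2,0, 6,0,0,1.9,0, 6,0,0,0,0, 3.5,0,0,0,0, 3.5,0,0,0,0, 3.5,0,0,0,0]' 30
python3 -m crank '[3.5,0,0,0,0, 3.5,0,0,0,0, 3.5,0,0,0,0, 3.5,0,0,0,0, 3.5,0,0,-2,0, 3.5,0,0,-2,0, 3.5,0,0,-2,0, 3.5,0,0,-2,0]' 30
python3 -m crank '[3.5,0,0,-3,0, 3.5,0,0,-3,0, 3.5,0,0,-4,0, 3.5,0,-3,0,0, 3.5,0,-3,0,0, 3.5,0,-3,0,0, 3.5,0,-3,0,0, 3.5,0,-3,0,0]'
python3 -m crank '[3.5,-0.9,-3,0,0, 3.5,-0.9,-3,0,0, 3.5,-0.9,-3,0,0, 3.5,-0.9,-3,0,0, 3.5,-0.9,-3,0,0, 3.5,-0.9,-3,0,0, 3.5,-0.9,-3,0,0, 3.5,-0.9,-3,0,0]'
python3 -m crank '[3.5,0,0,0,-0.12, 3.5,0,0,0,-0.12, 3.5,0,0,0,-0.12, 3.5,0,0,0,-0.12, 3.5,0,0,0,-0.12, 3.5,0,0,0,-0.12, 3.5,0,0,0,-0.12, 3.5,0,0,0,-0.12]'
python3 -m crank '[3.5,0,0,0,-0.12, 3.5,0,0,0,0, 3.5,0,0,0,0, 3.5,0,0,0,0, 3.5,0,0,0,0, 3.5,0,0,0,0, 3.5,0,0,0,0, 3.5,0,0,0,0]'
python3 - <<'E'
from h import *
to(.468,.345,.09,62)
E
```

```text
time_s: 25.83
position: [0.5636, -0.0859, 0.0468]
tool_rot: [[1.0, 0.0, 0.003], [0.0, -1.0, -0.001], [0.003, 0.001, -1.0]]
ft_force: [-0.4, -0.5, 2.6]
grip_width: 0.0398
gripper_force: 32.6
time_s: 26.5
position: [0.5623, -0.0853, 0.1261]
tool_rot: [[1.0, 0.0, -0.0], [0.0, -1.0, 0.0], [-0.0, -0.0, -1.0]]
ft_force: [0.7, -0.5, -3.2]
grip_width: 0.0393
gripper_force: 31.8
time_s: 27.17
position: [0.562, 0.0659, 0.2252]
tool_rot: [[1.0, -0.0, -0.0], [-0.0, -1.0, 0.0], [-0.0, -0.0, -1.0]]
ft_force: [0.6, 0.5, -3.3]
grip_width: 0.0395
gripper_force: 31.8
time_s: 27.83
position: [0.4896, 0.3058, 0.2251]
tool_rot: [[1.0, 0.0, -0.0], [0.0, -1.0, -0.0], [-0.0, 0.0, -1.0]]
ft_force: [1.0, -0.5, -3.8]
grip_width: 0.0392
gripper_force: 31.8
time_s: 28.5
position: [0.4902, 0.3044, 0.225]
tool_rot: [[0.569, 0.823, -0.001], [0.823, -0.569, -0.0], [-0.0, -0.0, -1.0]]
ft_force: [0.5, -0.1, -4.0]
grip_width: 0.0393
gripper_force: 31.9
time_s: 29.17
position: [0.4906, 0.3045, 0.2248]
tool_rot: [[0.472, 0.882, -0.0], [0.882, -0.472, -0.0], [-0.0, -0.0, -1.0]]
ft_force: [0.6, 0.7, -3.5]
grip_width: 0.0394
gripper_force: 32.0
t 29.17 pos [0.4906 0.3045 0.2248] ang 61.83 tilt [-0. -0. -1.] w 0.0394 gf 32.0 F [ 0.6  0.7 -3.5] | need cm [ 2.5  -3.91 13.48] turn -0.0029
```

```bash
python3 -m crank '[3.5,1.25,-1.95,0,0, 3.5,1.25,-1.95,0,0, 3.5,0,0,3,0, 3.5,0,0,3,0, 3.5,0,0,3,0, 3.5,0,0,3,0, 3.5,0,0,1.5,0, 3.5,0,0,0,0]' 30
python3 -m crank '[3.5,0,0,0.3,0, 3.5,0,0,0.3,0, 3.5,0,0,0.3,0, 3.5,0,0,0.3,0, 3.5,0,0,0.2,0, 3.5,0,0,0.2,0, 3.5,0,0,0.2,0, 3.5,0,0,0,0]' 20
python3 -c "
from h import *
to(.468,.345,.068,62)"
python3 -m crank '[3.5,0,0,0.15,0, 3.5,0,0,0.15,0, 3.5,0,0,0,0, 3.5,0,0,0,0, 3.5,0,0,0,0, 3.5,0,0,0,0, 3.5,0,0,0,0, 3.5,0,0,0,0]' 20
python3 -c "
from h import *
to(.468,.345,.068,62)"
```

```text
time_s: 29.83
position: [0.4665, 0.3442, 0.0864]
tool_rot: [[0.472, 0.882, -0.006], [0.882, -0.472, -0.003], [-0.006, -0.004, -1.0]]
ft_force: [-1.1, -0.3, -2.6]
grip_width: 0.0392
gripper_force: 32.0
time_s: 30.5
position: [0.4677, 0.3438, 0.0728]
tool_rot: [[0.471, 0.882, -0.0], [0.882, -0.471, -0.002], [-0.002, 0.001, -1.0]]
ft_force: [-5.8, -8.8, 4.9]
grip_width: 0.0392
gripper_force: 34.1
t 30.5 pos [0.4677 0.3438 0.0728] ang 61.87 tilt [-0.002  0.001 -1.   ] w 0.0392 gf 34.1 F [-5.8 -8.8  4.9] | need cm [ 0.13 -0.03  0.48] turn -0.0022
time_s: 31.17
position: [0.4678, 0.3439, 0.0699]
tool_rot: [[0.472, 0.882, -0.0], [0.882, -0.472, -0.002], [-0.002, 0.001, -1.0]]
ft_force: [-3.7, -8.2, 5.5]
grip_width: 0.0391
gripper_force: 34.4
t 31.17 pos [0.4678 0.3439 0.0699] ang 61.87 tilt [-0.002  0.001 -1.   ] w 0.0391 gf 34.4 F [-3.7 -8.2  5.5] | need cm [ 0.11 -0.03  0.19] turn -0.0023
```

```bash
python3 -m crank '[3.5,0,0,0.15,0, 3.5,0,0,0.15,0, 3.5,0,0,0.1,0, 3.5,0,0,0,0, 3.5,0,0,0,0, 3.5,0,0,0,0, 3.5,0,0,0,0, 3.5,0,0,0,0]' 20
python3 -m crank '[6,0,0,0,0, 6,0,0,0,0, 6,0,0,0,0, 6,0,0,0,0, 6,0,0,-2,0, 6,0,0,-3.5,0, 6,0,0,-3.5,0, 6,0,0,-3.5,0]'
python3 -m crank '[6,0,0,-3.5,0.12, 6,0,0,-3.5,0.12, 6,0,0,-3.5,0.12, 6,0,0,0,0.12, 6,0,0,0,0.12, 6,0,0,0,0.12, 6,0,0,0,0.12, 6,0,0,0,0.12]'
python3 -m crank '[6,0,0,0,0.12, 6,0.2,3.4,0,0, 6,0.2,3.4,0,0, 6,0.2,3.4,0,0, 6,0.2,3.4,0,0, 6,0.2,3.4,0,0, 6,0.2,3.4,0,0, 6,0.2,3.4,0,0]'
python3 -m crank '[6,0.2,3.4,0,0, 6,0.2,3.4,0,0, 6,0.2,3.4,0,0, 6,0.2,3.4,0,0, 6,0.2,3.4,0,0, 6,0.2,3.4,0,0, 6,0.2,3.4,0,0, 6,0.2,3.4,0,0]'
python3 -m crank '[6,0.2,3.4,0,0, 6,0.2,3.4,0,0, 6,0.2,3.4,0,0, 6,0,0,0,0, 6,0,0,0,0, 6,0,0,0,0, 6,0,0,0,0, 6,0,0,0,0]'
python3 - <<'E'
from h import *
to(.5,-.28,.3,0)
p=shot('wrist','w5.png',1.5)
print(look(p,'blank0'))
E
```

```text
time_s: 31.83
position: [0.4677, 0.3437, 0.0673]
tool_rot: [[0.471, 0.882, 0.0], [0.882, -0.471, -0.002], [-0.001, 0.001, -1.0]]
ft_force: [-7.3, -12.1, 17.8]
grip_width: 0.0396
gripper_force: 36.3
time_s: 32.5
position: [0.4679, 0.3449, 0.1912]
tool_rot: [[0.471, 0.882, -0.0], [0.882, -0.471, -0.0], [-0.0, -0.0, -1.0]]
ft_force: [-0.5, 0.7, 0.9]
grip_width: 0.0596
gripper_force: 0.0
time_s: 33.17
position: [0.4681, 0.3451, 0.2948]
tool_rot: [[0.994, 0.114, 0.0], [0.114, -0.994, 0.0], [0.0, -0.0, -1.0]]
ft_force: [-0.1, 0.3, -1.4]
grip_width: 0.0601
gripper_force: 0.0
time_s: 33.83
position: [0.4819, 0.1055, 0.2949]
tool_rot: [[1.0, 0.0, 0.0], [0.0, -1.0, 0.0], [0.0, -0.0, -1.0]]
ft_force: [1.0, -0.0, 0.1]
grip_width: 0.0599
gripper_force: 0.0
time_s: 34.5
position: [0.4978, -0.1668, 0.2949]
tool_rot: [[1.0, -0.0, 0.0], [-0.0, -1.0, -0.0], [0.0, 0.0, -1.0]]
ft_force: [0.2, -0.1, 0.5]
grip_width: 0.0597
gripper_force: 0.0
time_s: 35.17
position: [0.5041, -0.266, 0.2952]
tool_rot: [[1.0, 0.001, 0.0], [0.001, -1.0, -0.0], [0.0, 0.0, -1.0]]
ft_force: [-0.5, -0.3, -0.2]
grip_width: 0.0601
gripper_force: 0.0
t 35.17 pos [ 0.5041 -0.266   0.2952] ang 0.07 tilt [ 0.  0. -1.] w 0.0601 gf 0.0 F [-0.5 -0.3 -0.2] | need cm [-0.41  1.4  -0.48] turn 0.0013
[(0.87, 288.1, 205.4), (0.59, 302.0, 60.2)]
```

View pics/w5.png

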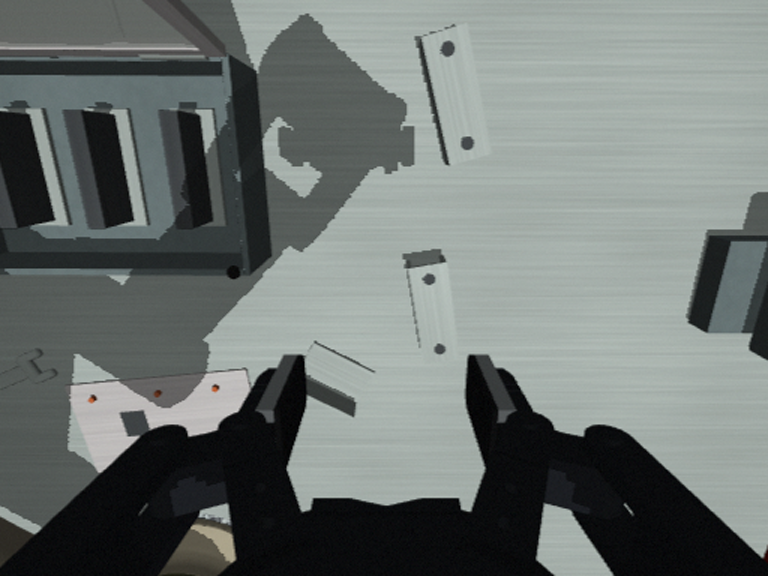

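Run:
```python
from h import *
p=shot('wrist')
def g(n,a,b,z=.032):
    A=onz(p,np.array(a)/1.5,z);B=onz(p,np.array(b)/1.5,z);d=A-B
    print(n,A[:2].round(4),B[:2].round(4),'mid',((A+B)/2)[:2].round(4),'len',np.linalg.norm(d).round(4),'ang',np.degrees(np.arctan2(d[1],d[0])).round(1))
g('A',(447,48),(467,142)); g('B',(430,279.5),(440,349))
g('Acorn mid',(443,31),(474,157)); g('Bcorn',(427,263),(442,360))
g('offcut tip',(374,373),(354,410),.01)
to(.419,-.317,.009,0)
```

```text
A [ 0.6686 -0.3194] [ 0.592  -0.3413] mid [ 0.6303 -0.3304] len 0.0796 ang 16.0
B [ 0.4597 -0.3118] [ 0.3814 -0.3253] mid [ 0.4206 -0.3185] len 0.0794 ang 9.7
Acorn mid [ 0.6814 -0.3154] [ 0.5789 -0.3487] mid [ 0.6301 -0.332 ] len 0.1078 ang 18.0
Bcorn [ 0.4771 -0.3082] [ 0.3682 -0.328 ] mid [ 0.4227 -0.3181] len 0.1106 ang 10.3
offcut tip [ 0.3396 -0.2532] [ 0.2897 -0.2289] mid [ 0.3146 -0.2411] len 0.0556 ang -26.0
t 35.32 pos [ 0.504  -0.2664  0.2951] ang 0.05 tilt [ 0.  0. -1.] w 0.0602 gf 0.0 F [0.6 0.1 0.2] | need cm [-8.52  5.05 28.61] turn 0.0008
```

```bash
python3 -m crank '[6,3.15,1.61,0,0, 6,3.15,1.61,0,0, 6,3.15,1.61,0,0, 6,3.15,1.61,0,0, 6,0,0,2,-0.093, 6,0,0,3,-0.093, 6,0,0,3,-0.093, 6,0,0,3,0]' 
python3 -m crank '[6,0,0,3,0, 6,0,0,3,0, 6,0,0,3,0, 6,0,0,0,0, 6,0,0,0,0, 6,0,0,0,0, 6,0,0,0,0, 6,0,0,0,0]'
python3 - <<'E'
from h import *
to(.630,-.331,.010,16)
p=shot('wrist');print(look(p,'blank0'),proj(p,[.63,-.331,.032]))
E
```

```text
time_s: 35.98
position: [0.6301, -0.331, 0.1834]
tool_rot: [[0.96, 0.281, 0.0], [0.281, -0.96, -0.0], [0.0, 0.0, -1.0]]
ft_force: [-0.1, 0.2, 0.4]
grip_width: 0.0601
gripper_force: 0.0
time_s: 36.65
position: [0.6306, -0.3319, 0.0971]
tool_rot: [[0.961, 0.275, 0.003], [0.275, -0.961, -0.002], [0.002, 0.003, -1.0]]
ft_force: [0.2, -0.8, 0.1]
grip_width: 0.0598
gripper_force: 0.0
t 36.65 pos [ 0.6306 -0.3319  0.0971] ang 15.98 tilt [ 0.002  0.003 -1.   ] w 0.0598 gf 0.0 F [ 0.2 -0.8  0.1] | need cm [-0.05 -0.13  8.71] turn -0.0003
[(0.62, 256.9, 194.0), (0.59, 212.1, 325.2)] [255.1974722  206.28171776]
```

```bash
python3 -m crank '[6,0,-0.1,3,0, 6,0,0,3,0, 6,0,0,1.7,0, 6,0,0,1,0, 6,0,0,0,0, 6,0,0,0,0, 3.5,0,0,0,0, 3.5,0,0,0,0]' 30
python3 -m crank '[3.5,0,0,0,0, 3.5,0,0,0,0, 3.5,0,0,0,0, 3.5,0,0,0,0, 3.5,0,0,-1,0, 3.5,0,0,-3,0, 3.5,0,0,-4,0, 3.5,0,0,-4,0]' 30
python3 -m crank '[3.5,0,0,-4,0.094, 3.5,0,0,0,0.094, 3.5,0,0,0,0.094, 3.5,-1,-3,0,0, 3.5,-1,-3,0,0, 3.5,-1,-3,0,0, 3.5,-1,-3,0,0, 3.5,0,0,0,0]'
python3 - <<'E'
from h import *
to(.566,-.083,.17,-.3)
p=shot('wrist','w6.png',1.5)
for X in ([.566,-.083,.062],[.566,-.003,.062],[.566,.077,.062]): print(proj(p,X)*1.5)
E
```

```text
time_s: 37.42
position: [0.6304, -0.3311, 0.0099]
tool_rot: [[0.961, 0.275, 0.002], [0.275, -0.961, -0.002], [0.002, 0.002, -1.0]]
ft_force: [-3.3, -0.4, -1.8]
grip_width: 0.0393
gripper_force: 31.3
time_s: 38.08
position: [0.629, -0.33, 0.1288]
tool_rot: [[0.961, 0.275, -0.002], [0.275, -0.961, 0.002], [-0.002, -0.002, -1.0]]
ft_force: [1.2, -0.7, -3.0]
grip_width: 0.0398
gripper_force: 31.5
time_s: 38.75
position: [0.5883, -0.2051, 0.1687]
tool_rot: [[1.0, 0.001, -0.002], [0.001, -1.0, 0.003], [-0.002, -0.003, -1.0]]
ft_force: [0.6, 0.2, -3.0]
grip_width: 0.0393
gripper_force: 31.9
t 38.75 pos [ 0.5883 -0.2051  0.1687] ang 0.03 tilt [-0.002 -0.003 -1.   ] w 0.0393 gf 31.9 F [ 0.6  0.2 -3. ] | need cm [ -2.22 -12.21  -0.09] turn 0.0058
[196.51766709 317.18773323]
[ 72.90347994 316.99479141]
[-50.46755875 316.8022291 ]
```

View pics/w6.png

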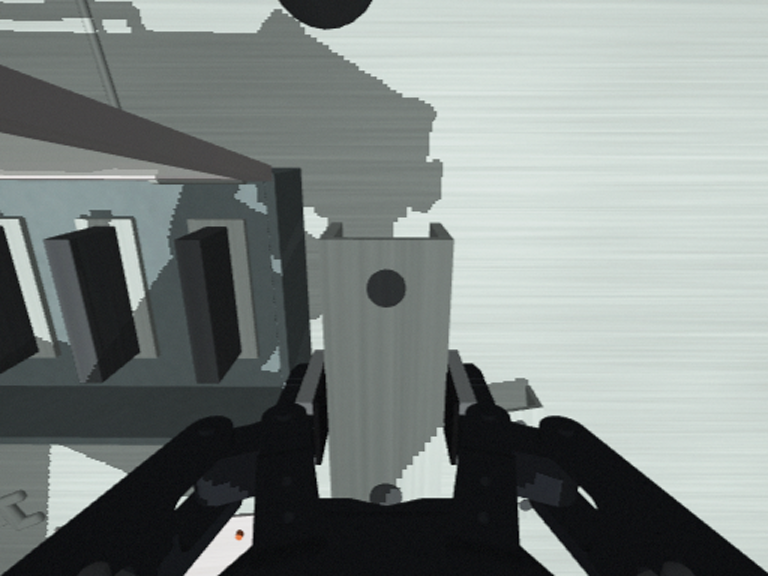

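```bash
python3 -m crank '[3.5,-0.5,-3.03,0,0, 3.5,-0.5,-3.03,0,0, 3.5,-0.5,-3.03,0,0, 3.5,-0.5,-3.03,0,0, 3.5,0,0,0,0, 3.5,0,0,2,0, 3.5,0,0,2,0, 3.5,0,0,2,0]'
python3 -m crank '[3.5,0,0,2,0, 3.5,0,0,1,0, 3.5,0,0,1,0, 3.5,0,0,1,0, 3.5,0,0,0.7,0, 3.5,0,0,0.5,0, 3.5,0,0,0,0, 3.5,0,0,0,0]'
python3 -c "
from h import *
to(.568,-.084,.044,0)"
```

```text
time_s: 39.47
position: [0.5709, -0.09, 0.1076]
tool_rot: [[1.0, -0.003, 0.001], [-0.003, -1.0, -0.001], [0.001, 0.001, -1.0]]
ft_force: [-0.4, 0.1, -3.5]
grip_width: 0.0394
gripper_force: 32.2
time_s: 40.13
position: [0.5706, -0.0892, 0.0461]
tool_rot: [[1.0, -0.003, 0.0], [-0.003, -1.0, -0.0], [0.0, 0.0, -1.0]]
ft_force: [0.1, 0.1, -3.0]
grip_width: 0.0396
gripper_force: 32.1
t 40.13 pos [ 0.5706 -0.0892  0.0461] ang -0.18 tilt [ 0.  0. -1.] w 0.0396 gf 32.1 F [ 0.1  0.1 -3. ] | need cm [-0.27 -0.52  0.21] turn -0.0032
```

```bash
python3 -m crank '[3.5,-0.1,-0.2,0,0, 3.5,-0.1,-0.25,0,0, 3.5,0,0,0.15,0, 3.5,0,0,0.15,0, 3.5,0,0,0,0, 3.5,0,0,0,0, 3.5,0,0,0,0, 3.5,0,0,0,0]' 30
python3 -c "
from h import *
to(.568,-.084,.044,0)"
python3 -m crank '[6,0,0,0,0, 6,0,0,0,0, 6,0,0,0,0, 6,0,0,0,0, 6,0,0,-2,0, 6,0,0,-4,0, 6,0,0,-4,0, 6,0,0,-4,0]'
python3 -m crank '[6,0,0,-4,0, 6,-1.4,3,-1.5,0, 6,-1.4,3,0,0, 6,-1.4,3,0,0, 6,-1.4,3,0,0, 6,-1.4,3,0,0, 6,-1.4,3,0,0, 6,0,0,0,0]'
python3 - <<'E'
from h import *
to(.4215,-.318,.010,10)
p=shot('wrist','w7.png',1.5);print(look(p,'blank0'),proj(p,[.4215,-.318,.032]))
E
```

```text
time_s: 40.8
position: [0.5685, -0.0843, 0.0438]
tool_rot: [[1.0, -0.003, 0.001], [-0.003, -1.0, 0.0], [0.001, -0.0, -1.0]]
ft_force: [-3.6, 2.4, 5.2]
grip_width: 0.0391
gripper_force: 33.3
t 40.8 pos [ 0.5685 -0.0843  0.0438] ang -0.17 tilt [ 0.001 -0.    -1.   ] w 0.0391 gf 33.3 F [-3.6  2.4  5.2] | need cm [-0.05 -0.03 -0.02] turn -0.0029
time_s: 41.47
position: [0.5681, -0.0846, 0.1844]
tool_rot: [[1.0, -0.003, -0.001], [-0.003, -1.0, 0.0], [-0.001, -0.0, -1.0]]
ft_force: [0.2, 0.1, -0.4]
grip_width: 0.0599
gripper_force: 0.0
time_s: 42.13
position: [0.4818, -0.2689, 0.2376]
tool_rot: [[1.0, -0.008, -0.001], [-0.008, -1.0, -0.001], [-0.001, 0.001, -1.0]]
ft_force: [-0.4, 0.2, 0.5]
grip_width: 0.0601
gripper_force: 0.0
t 42.13 pos [ 0.4818 -0.2689  0.2376] ang -0.46 tilt [-0.001  0.001 -1.   ] w 0.0601 gf 0.0 F [-0.4  0.2  0.5] | need cm [-5.97  4.93 22.77] turn -0.1826
[(0.96, 88.5, 91.5), (0.72, 290.6, 205.8)] [293.44091189 209.66377533]
```

View pics/w7.png

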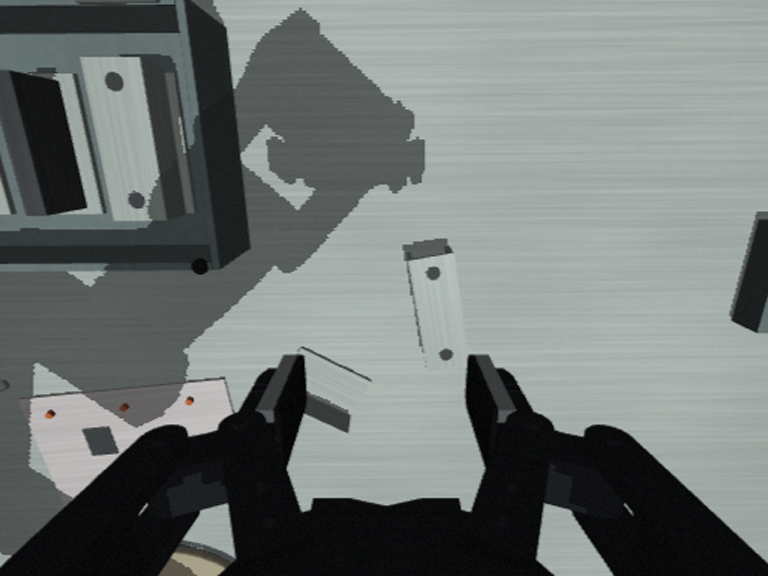

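```bash
python3 -m crank '[6,-3,2.47,0,0, 6,-3,2.47,0,0, 6,0,0,0,-0.09, 6,0,0,3,-0.09, 6,0,0,3,0, 6,0,0,3,0, 6,0,0,3,0, 6,0,0,0,0]'
python3 -m crank '[6,0,0,0,0, 6,0,0,0,0, 6,0,0,0,0, 6,0,0,0,0, 6,0,0,0,0, 6,0,0,0,0, 6,0,0,0,0, 6,0,0,0,0]'
python3 - <<'E'
from h import *
to(.4215,-.318,.010,10)
p=shot('wrist');print(look(p,'blank0'),proj(p,[.4215,-.318,.032]))
E
```

```text
time_s: 42.9
position: [0.4226, -0.3106, 0.1132]
tool_rot: [[0.984, 0.177, -0.006], [0.177, -0.984, 0.007], [-0.005, -0.008, -1.0]]
ft_force: [-0.9, 0.5, -0.9]
grip_width: 0.0601
gripper_force: 0.0
time_s: 43.57
position: [0.4237, -0.3136, 0.118]
tool_rot: [[0.984, 0.176, 0.0], [0.176, -0.984, -0.0], [0.0, 0.0, -1.0]]
ft_force: [-0.2, 1.2, 1.0]
grip_width: 0.0603
gripper_force: 0.0
t 43.57 pos [ 0.4237 -0.3136  0.118 ] ang 10.13 tilt [ 0.  0. -1.] w 0.0603 gf 0.0 F [-0.2  1.2  1. ] | need cm [-0.3   0.39 10.8 ] turn 0.0022
[(0.81, 259.4, 194.0)] [261.20379644 200.3045357 ]
```

```bash
python3 -m crank '[6,-0.3,0.4,3,0, 6,0,0,3,0, 6,0,0,3,0, 6,0,0,1.8,0, 6,0,0,0,0, 6,0,0,0,0, 3.5,0,0,0,0, 3.5,0,0,0,0]' 30
python3 -m crank '[3.5,0,0,0,0, 3.5,0,0,0,0, 3.5,0,0,0,0, 3.5,0,0,0,0, 3.5,0,0,-1,0, 3.5,0,0,-3,0, 3.5,0,0,-4,0, 3.5,0,0,-4,0]' 30
python3 -m crank '[3.5,0,0,-4,0.09, 3.5,0,0,0,0.09, 3.5,0,0,0,0, 3.5,1.22,-3.28,0,0, 3.5,1.22,-3.28,0,0, 3.5,1.22,-3.28,0,0, 3.5,1.22,-3.28,0,0, 3.5,1.22,-3.28,0,0]'
python3 -m crank '[3.5,1.22,-3.28,0,0, 3.5,1.22,-3.28,0,0, 3.5,1.22,-3.28,0,0, 3.5,1.22,-3.28,0,0, 3.5,1.22,-3.28,0,0, 3.5,1,-2.5,0,0, 3.5,0,0,0,0, 3.5,0,0,0,0]'
python3 -c "
from h import *
to(.568,.076,.044,0)"
```

```text
time_s: 44.33
position: [0.422, -0.3186, 0.0114]
tool_rot: [[0.984, 0.176, 0.002], [0.176, -0.984, -0.002], [0.001, 0.002, -1.0]]
ft_force: [-0.5, -0.9, -0.4]
grip_width: 0.0393
gripper_force: 30.4
time_s: 45.0
position: [0.4209, -0.3175, 0.1317]
tool_rot: [[0.984, 0.176, -0.001], [0.176, -0.984, 0.001], [-0.001, -0.001, -1.0]]
ft_force: [0.6, -0.7, -3.3]
grip_width: 0.039
gripper_force: 31.6
time_s: 45.67
position: [0.4824, -0.1522, 0.1689]
tool_rot: [[1.0, -0.001, -0.003], [-0.001, -1.0, 0.001], [-0.003, -0.001, -1.0]]
ft_force: [1.4, 0.7, -2.8]
grip_width: 0.0396
gripper_force: 31.7
time_s: 46.33
position: [0.5539, 0.0358, 0.1686]
tool_rot: [[1.0, 0.002, -0.003], [0.002, -1.0, 0.0], [-0.003, -0.0, -1.0]]
ft_force: [-0.7, 0.4, -2.8]
grip_width: 0.0392
gripper_force: 31.8
t 46.33 pos [0.5539 0.0358 0.1686] ang 0.09 tilt [-0.003 -0.    -1.   ] w 0.0392 gf 31.8 F [-0.7  0.4 -2.8] | need cm [ 1.45 -4.02 12.46] turn 0.0017
```

```bash
python3 -m crank '[3.5,0.7,-2,0,0, 3.5,0.7,-2,0,0, 3.5,0,0,0,0, 3.5,0,0,0,0, 3.5,0,0,0,0, 3.5,0,0,2,0, 3.5,0,0,2,0, 3.5,0,0,1,0]'
python3 -c "
from h import *
to(.568,.076,.045,0)"
```

```text
time_s: 47.0
position: [0.5674, 0.0733, 0.1178]
tool_rot: [[1.0, -0.004, -0.003], [-0.004, -1.0, -0.0], [-0.003, 0.0, -1.0]]
ft_force: [-0.1, 1.3, -2.4]
grip_width: 0.0394
gripper_force: 31.8
t 47.0 pos [0.5674 0.0733 0.1178] ang -0.24 tilt [-0.003  0.    -1.   ] w 0.0394 gf 31.8 F [-0.1  1.3 -2.4] | need cm [ 0.08 -0.27  7.28] turn -0.0042
```

```bash
python3 -m crank '[3.5,0.05,-0.25,2,0, 3.5,0,0,2,0, 3.5,0,0,1,0, 3.5,0,0,1,0, 3.5,0,0,0.7,0, 3.5,0,0,0.3,0, 3.5,0,0,0,0, 3.5,0,0,0,0]'
python3 -c "
from h import *
to(.568,.076,.045,0)"
python3 -m crank '[3.5,0,0,0.15,0, 3.5,0,0,0.15,0, 3.5,0,0,0,0, 3.5,0,0,0,0, 3.5,0,0,0,0, 3.5,0,0,0,0, 3.5,0,0,0,0, 3.5,0,0,0,0]'
python3 -c "
from h import *
to(.568,.076,.045,0)"
```

```text
time_s: 47.67
position: [0.5696, 0.0769, 0.0504]
tool_rot: [[1.0, -0.003, 0.001], [-0.003, -1.0, -0.0], [0.001, 0.0, -1.0]]
ft_force: [-1.2, -0.2, -3.2]
grip_width: 0.0391
gripper_force: 31.8
t 47.67 pos [0.5696 0.0769 0.0504] ang -0.18 tilt [ 0.001  0.    -1.   ] w 0.0391 gf 31.8 F [-1.2 -0.2 -3.2] | need cm [-0.16  0.09  0.54] turn -0.0032
time_s: 48.33
position: [0.5692, 0.077, 0.0469]
tool_rot: [[1.0, -0.003, 0.0], [-0.003, -1.0, 0.0], [0.0, -0.0, -1.0]]
ft_force: [-0.1, -0.2, -2.6]
grip_width: 0.0393
gripper_force: 31.8
t 48.33 pos [0.5692 0.077  0.0469] ang -0.18 tilt [ 0. -0. -1.] w 0.0393 gf 31.8 F [-0.1 -0.2 -2.6] | need cm [-0.12  0.1   0.19] turn -0.0032
```

```bash
python3 -m crank '[3.5,0,0,0.15,0, 3.5,0,0,0.1,0, 3.5,0,0,0,0, 3.5,0,0,0,0, 6,0,0,0,0, 6,0,0,0,0, 6,0,0,0,0, 6,0,0,0,0]'
python3 -m crank '[6,0,0,-2,0, 6,0,0,-4,0, 6,0,0,-4,0, 6,0,0,-4,0, 6,0,2,-4,0, 6,0,2,-4,0, 6,0,2,-4,0, 6,0,2,-2.5,0]'
python3 -m crank '[6,0,0,0,0, 6,0,0,0,0, 6,0,0,0,0, 6,0,0,0,0, 6,0,0,0,0, 6,0,0,0,0, 6,0,0,0,0, 6,0,0,0,0]'
python3 - <<'E'
from h import *
to(.566,-.003,.33,90)
p=shot('wrist','w8.png',1.5)
print(look(p,'blank0'),look(p,'done0'),look(p,'guard_bar'))
for X in ([.568,-.083,.066],[.568,.077,.066],[.685,-.068,.303],[.685,.062,.303]):print(X,proj(p,X).round(1)*1.5)
E
```

```text
time_s: 49.0
position: [0.5693, 0.077, 0.0442]
tool_rot: [[1.0, -0.003, 0.0], [-0.003, -1.0, 0.0], [0.0, -0.0, -1.0]]
ft_force: [-0.5, -0.5, -0.6]
grip_width: 0.0597
gripper_force: 0.0
time_s: 49.67
position: [0.569, 0.0005, 0.325]
tool_rot: [[1.0, -0.003, 0.004], [-0.003, -1.0, -0.001], [0.004, 0.001, -1.0]]
ft_force: [0.6, -0.6, 0.1]
grip_width: 0.06
gripper_force: 0.0
time_s: 50.33
position: [0.569, 0.0013, 0.3208]
tool_rot: [[1.0, -0.003, -0.0], [-0.003, -1.0, 0.0], [-0.0, -0.0, -1.0]]
ft_force: [-0.1, 0.4, -0.7]
grip_width: 0.0602
gripper_force: 0.0
t 50.33 pos [0.569  0.0013 0.3208] ang -0.16 tilt [-0. -0. -1.] w 0.0602 gf 0.0 F [-0.1  0.4 -0.7] | need cm [-0.29  0.43 -0.92] turn -1.5736
[(0.97, 319.2, 156.4), (0.78, 203.0, 157.2), (0.58, 369.3, 270.2)] [(0.8, 39.8, 221.5), (0.71, 26.4, 269.1)] [(0.69, 264.1, 61.2)]
[0.568, -0.083, 0.066] [472.65 238.65]
[0.568, 0.077, 0.066] [307.2 239.1]
[0.685, -0.068, 0.303] [589.2  37.2]
[0.685, 0.062, 0.303] [204.15  38.7 ]
```

View pics/w8.png

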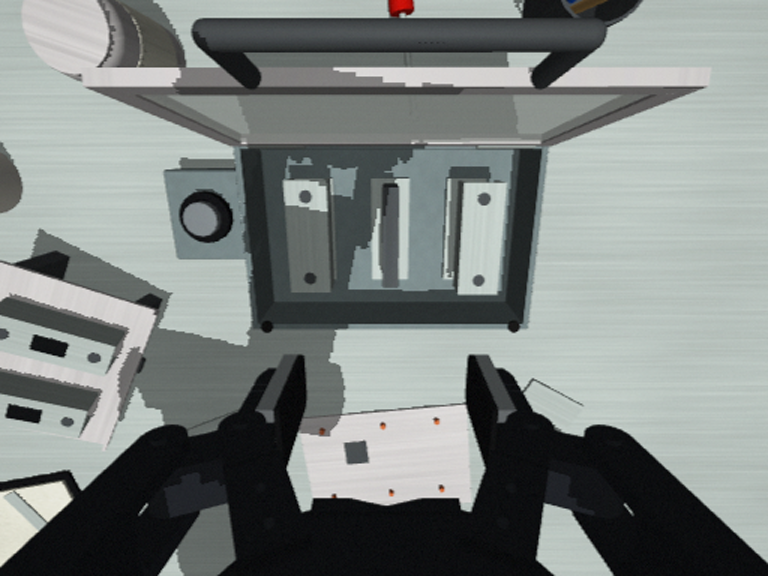

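```bash
python3 -m crank '[3,0,0,-1.5,-0.12, 3,0,0,0,-0.12, 3,0,0,0,-0.12, 3,0,0,0,-0.12, 3,0,0,0,-0.12, 3,0,0,0,-0.12, 3,0,0,0,-0.12, 3,0,0,0,-0.12]'
python3 -m crank '[3,0,0,0,-0.12, 3,0,0,0,-0.12, 3,0,0,0,-0.12, 3,0,0,0,-0.12, 3,0,0,0,-0.125, 3,0,0,0,0, 3,0,0,0,0, 3,0,0,0,0]'
python3 -m crank '[3,-0.4,2.9,0,0, 3,0,2.9,0,0, 3,0,2.9,0,0, 3,0,2.9,0,0, 3,0,0,0,0, 3,0,0,0,0, 3,0,0,0,0, 3,0,0,0,0]'
python3 - <<'E'
from h import *
to(.6865,-.003,.2865,90)
p=shot('scene','sc3.png');q=shot('side')
print(look(p,'guard_bar'),look(q,'guard_bar'))
for X in ([.685,-.003,.303],):print(proj(p,X).round(1),proj(q,X).round(1))
E
```

```text
time_s: 51.2
position: [0.569, 0.0011, 0.3362]
tool_rot: [[0.571, 0.821, 0.0], [0.821, -0.571, 0.0], [0.0, 0.0, -1.0]]
ft_force: [-1.0, 0.2, -0.6]
grip_width: 0.0299
gripper_force: 0.0
time_s: 51.87
position: [0.569, 0.0011, 0.3361]
tool_rot: [[0.013, 1.0, -0.0], [1.0, -0.013, -0.0], [-0.0, -0.0, -1.0]]
ft_force: [-0.1, 0.8, 0.5]
grip_width: 0.0299
gripper_force: 0.0
time_s: 52.53
position: [0.6842, -0.0038, 0.3371]
tool_rot: [[0.01, 1.0, 0.001], [1.0, -0.01, -0.0], [-0.0, 0.001, -1.0]]
ft_force: [0.6, 0.5, -0.0]
grip_width: 0.0299
gripper_force: 0.0
t 52.53 pos [ 0.6842 -0.0038  0.3371] ang 89.43 tilt [-0.     0.001 -1.   ] w 0.0299 gf 0.0 F [ 0.6  0.5 -0. ] | need cm [0.09 0.23 5.06] turn -0.0099
[(0.62, 211.6, 182.4)] [(0.65, 233.4, 182.0), (0.63, 220.2, 138.8)]
[202.6 152.5] [217.1  96.6]
```

```bash
python3 -m crank '[3,0,0.2,1.5,0, 3,0,0,1.5,0, 3,0,0,1,0, 3,0,0,1,0, 3,0,0,0,0, 3,0,0,0,0, 0.5,0,0,0,0, 0.5,0,0,0,0]' 40
python3 -m crank '[0.5,0,0,0,0, 0.5,0,0,0,0, 0.5,0,0,0,0, 0.5,0,0,0,0, 0.5,0,0,0,0, 0.5,0,0,0,0, 0.5,0,0,0,0, 0.5,0,0,0,0]' 40
python3 - <<'E'
from h import *
to(.6865,-.003,.2865,90)
r=.225;a=np.concatenate([[1.7],np.linspace(1.68,0,33)]);x=-r*np.cos(a);z=r*np.sin(a)
print('dx',np.diff(x).round(4)*100);print('dz',np.diff(z).round(4)*100)
E
```

```text
time_s: 53.4
position: [0.6863, -0.004, 0.2873]
tool_rot: [[0.009, 1.0, -0.0], [1.0, -0.009, -0.0], [-0.0, -0.0, -1.0]]
ft_force: [-4.5, 0.2, 4.3]
grip_width: 0.008
gripper_force: 39.2
time_s: 54.07
position: [0.6864, -0.004, 0.2874]
tool_rot: [[0.009, 1.0, -0.0], [1.0, -0.009, -0.0], [-0.0, -0.0, -1.0]]
ft_force: [-5.7, 0.5, 3.1]
grip_width: 0.0088
gripper_force: 39.1
t 54.07 pos [ 0.6864 -0.004   0.2874] ang 89.48 tilt [-0. -0. -1.] w 0.0088 gf 39.1 F [-5.7  0.5  3.1] | need cm [0.1  0.01 0.09] turn -0.0091
dx [-0.45 -1.18 -1.18 -1.18 -1.18 -1.17 -1.16 -1.15 -1.13 -1.11 -1.09 -1.07
 -1.04 -1.01 -0.98 -0.94 -0.9  -0.86 -0.81 -0.77 -0.72 -0.67 -0.62 -0.56
 -0.51 -0.45 -0.4  -0.34 -0.28 -0.22 -0.15 -0.09 -0.03]
dz [ 0.05  0.1   0.04 -0.03 -0.09 -0.15 -0.21 -0.27 -0.33 -0.39 -0.45 -0.51
 -0.56 -0.61 -0.67 -0.72 -0.76 -0.81 -0.86 -0.9  -0.94 -0.97 -1.01 -1.04
 -1.07 -1.09 -1.11 -1.13 -1.15 -1.16 -1.17 -1.18 -1.18]
```

```bash
python3 -m crank '[0.5,0,-0.45,-0.05,0, 0.5,0,-1.18,-0.1,0, 0.5,0,-1.18,-0.04,0, 0.5,0,-1.18,0.03,0, 0.5,0,-1.18,0.09,0, 0.5,0,-1.17,0.15,0, 0.5,0,-1.16,0.21,0, 0.5,0,-1.15,0.27,0]'
python3 -c "
from h import *
a=1.68-7*1.68/32
to(.657-.225*np.cos(a),-.003,.063+.225*np.sin(a),90)"
python3 -m crank '[0.5,0,-1.13,0.33,0, 0.5,0,-1.11,0.39,0, 0.5,0,-1.09,0.45,0, 0.5,0,-1.07,0.51,0, 0.5,0,-1.04,0.56,0, 0.5,0,-1.01,0.61,0, 0.5,0,-0.98,0.67,0, 0.5,0,-0.94,0.72,0]'
python3 -c "
from h import *
a=1.68-15*1.68/32
to(.657-.225*np.cos(a),-.003,.063+.225*np.sin(a),90)"
```

```text
time_s: 54.73
position: [0.6004, -0.0037, 0.2821]
tool_rot: [[0.009, 1.0, 0.005], [1.0, -0.009, -0.002], [-0.001, 0.005, -1.0]]
ft_force: [0.8, -1.5, 3.4]
grip_width: 0.0084
gripper_force: 40.7
t 54.73 pos [ 0.6004 -0.0037  0.2821] ang 89.47 tilt [-0.001  0.005 -1.   ] w 0.0084 gf 40.7 F [ 0.8 -1.5  3.4] | need cm [ 0.07 -0.09  0.16] turn -0.0093
time_s: 55.4
position: [0.5166, -0.0032, 0.239]
tool_rot: [[0.009, 1.0, 0.003], [1.0, -0.009, -0.002], [-0.002, 0.003, -1.0]]
ft_force: [0.8, -4.4, 0.3]
grip_width: 0.0081
gripper_force: 41.4
t 55.4 pos [ 0.5166 -0.0032  0.239 ] ang 89.47 tilt [-0.002  0.003 -1.   ] w 0.0081 gf 41.4 F [ 0.8 -4.4  0.3] | need cm [ 0.02 -0.07  0.08] turn -0.0093
```

Very low forces; continue down.

```bash
python3 -m crank '[0.5,0,-0.9,0.76,0, 0.5,0,-0.86,0.81,0, 0.5,0,-0.81,0.86,0, 0.5,0,-0.77,0.9,0, 0.5,0,-0.72,0.94,0, 0.5,0,-0.67,0.97,0, 0.5,0,-0.62,1.01,0, 0.5,0,-0.56,1.04,0]'
python3 -c "
from h import *
a=1.68-23*1.68/32
to(.657-.225*np.cos(a),-.003,.062+.225*np.sin(a),90)"
python3 -m crank '[0.5,0,-0.5,1,0, 0.5,0,-0.45,1.05,0, 0.5,0,-0.4,1.08,0, 0.5,0,-0.34,1.1,0, 0.5,0,-0.27,1.1,0, 0.5,0,-0.2,1.1,0, 0.5,0,-0.1,0.9,0, 0.5,0,-0.05,0.7,0]'
python3 -c "
from h import *
to(.432,-.003,.062,90)"
```

```text
time_s: 56.07
position: [0.4573, -0.0029, 0.1655]
tool_rot: [[0.009, 1.0, 0.001], [1.0, -0.009, -0.003], [-0.003, 0.002, -1.0]]
ft_force: [-1.7, -7.0, 1.0]
grip_width: 0.0086
gripper_force: 42.2
t 56.07 pos [ 0.4573 -0.0029  0.1655] ang 89.49 tilt [-0.003  0.002 -1.   ] w 0.0086 gf 42.2 F [-1.7 -7.   1. ] | need cm [-0.01 -0.07  0.11] turn -0.0089
time_s: 56.73
position: [0.4335, -0.0024, 0.0845]
tool_rot: [[0.008, 1.0, -0.002], [1.0, -0.009, -0.002], [-0.002, -0.002, -1.0]]
ft_force: [-5.7, -6.0, 0.0]
grip_width: 0.0084
gripper_force: 42.6
t 56.73 pos [ 0.4335 -0.0024  0.0845] ang 89.51 tilt [-0.002 -0.002 -1.   ] w 0.0084 gf 42.6 F [-5.7 -6.   0. ] | need cm [-0.06 -0.15  2.25] turn -0.0085
```

```bash
python3 -m crank '[0.5,0,-0.1,0.5,0, 0.5,0,-0.05,0.5,0, 0.5,0,0,0.4,0, 0.5,0,0,0.3,0, 0.5,0,0,0.2,0, 0.5,0,0,0.15,0, 0.5,0,0,0,0, 0.5,0,0,0,0]'
python3 -c "
from h import *
to(.432,-.003,.062,90)"
python3 -m crank '[0.5,0,0,0.1,0, 0.5,0,0,0.1,0, 0.5,0,0,0.1,0, 0.5,0,0,0.1,0, 0.5,0,0,0,0, 0.5,0,0,0,0, 0.5,0,0,0,0, 0.5,0,0,0,0]'
python3 -c "
from h import *
to(.432,-.003,.062,90)"
```

```text
time_s: 57.4
position: [0.4324, -0.0024, 0.0645]
tool_rot: [[0.008, 1.0, -0.001], [1.0, -0.008, -0.002], [-0.002, -0.001, -1.0]]
ft_force: [-4.4, -7.0, -0.9]
grip_width: 0.0085
gripper_force: 42.8
t 57.4 pos [ 0.4324 -0.0024  0.0645] ang 89.52 tilt [-0.002 -0.001 -1.   ] w 0.0085 gf 42.8 F [-4.4 -7.  -0.9] | need cm [-0.06 -0.04  0.25] turn -0.0084
time_s: 58.07
position: [0.4324, -0.0024, 0.0614]
tool_rot: [[0.008, 1.0, -0.0], [1.0, -0.008, -0.002], [-0.002, -0.0, -1.0]]
ft_force: [-7.4, -6.0, 11.4]
grip_width: 0.0086
gripper_force: 44.3
t 58.07 pos [ 0.4324 -0.0024  0.0614] ang 89.53 tilt [-0.002 -0.    -1.   ] w 0.0086 gf 44.3 F [-7.4 -6.  11.4] | need cm [-0.06 -0.04 -0.06] turn -0.0082
```

```bash
python3 -m crank '[3,0,0,0,0, 3,0,0,0,0, 3,0,0,0,0, 3,0,0,0,0, 3,0,0,-2,0, 3,0,0,-3,0, 3,0,0,-3,0, 3,0,0,-3,0]'
python3 -m crank '[0,2.5,2.2,0,0, 0,2.5,2.2,0,0, 0,2.5,2.2,0,0, 0,2.5,2.2,0,0, 0,0,0,0,0, 0,0,0,0,0, 0,0,0,0,0, 0,0,0,0,0]'
python3 - <<'E'
from h import *
np.set_printoptions(precision=4,suppress=True)
to(.587,.176,.065,90)
p=shot('wrist','w9.png',1.5);q=shot('scene');s=shot('side')
for k in (p,q,s): print(look(k,'start_top'),proj(k,[.587,.176,.06]), look(k,'guard_bar'),proj(k,[.430,-.003,.08]))
E
```

```text
time_s: 58.73
position: [0.4328, -0.0015, 0.1717]
tool_rot: [[0.009, 1.0, -0.0], [1.0, -0.009, 0.0], [0.0, -0.0, -1.0]]
ft_force: [0.4, -0.5, -0.3]
grip_width: 0.0299
gripper_force: 0.0
time_s: 59.4
position: [0.5213, 0.0969, 0.1704]
tool_rot: [[0.01, 1.0, -0.001], [1.0, -0.01, -0.0], [-0.0, -0.001, -1.0]]
ft_force: [-0.0, -0.7, -0.5]
grip_width: -0.0002
gripper_force: 0.0
t 59.4 pos [0.5213 0.0969 0.1704] ang 89.44 tilt [-0.    -0.001 -1.   ] w -0.0002 gf 0.0 F [-0.  -0.7 -0.5] | need cm [ 7.98  6.5  10.53] turn -0.0097
[(0.7, 331.6, 97.5), (0.47, 317.1, 212.6)] [332.1313 100.7415] [(0.55, 315.0, 213.8)] [166.6413 290.9897]
[(0.55, 276.8, 240.3)] [274.7613 238.7964] [(0.59, 245.5, 190.6)] [283.2474 167.0807]
[] [221.5258 218.7883] [(0.81, 260.3, 181.6)] [304.7843 191.1006]
```

View pics/w9.png

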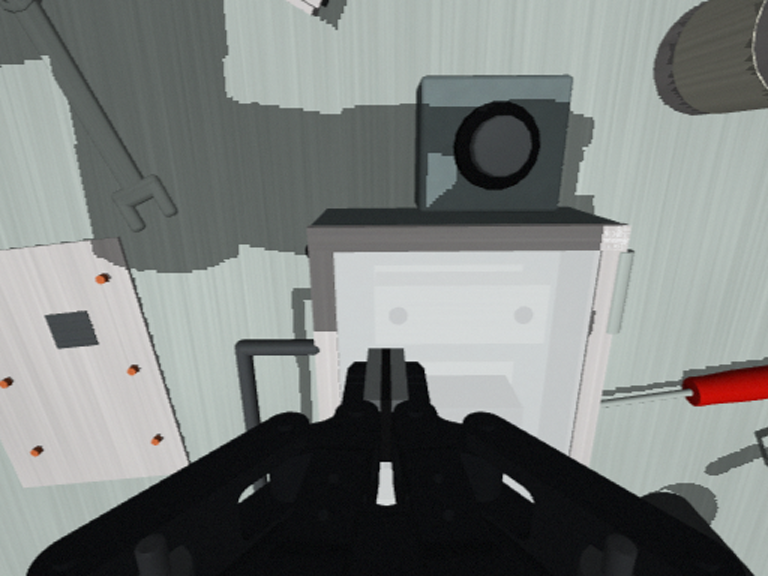

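```bash
python3 -m crank '[0,2.8,2.2,0,0, 0,2.8,2.2,0,0, 0,2.7,2.2,0,0, 0,0,0,0,0, 0,0,0,3,0, 0,0,0,3,0, 0,0,0,2.5,0, 0,0,0,0,0]'
python3 -c "
from h import *
to(.588,.179,.065,90)"
python3 -m crank '[0,0,0,0,0, 0,0,0,0.3,0, 0,0,0,0.3,0, 0,0,0,0.3,0, 0,0,0,0.2,0, 0,0,0,0,0, 0,0,0,0,0, 0,0,0,0,0]'
python3 -c "
from h import *
to(.588,.179,.065,90)"
```

```text
time_s: 60.52
position: [0.5861, 0.1795, 0.0806]
tool_rot: [[0.009, 1.0, -0.009], [1.0, -0.009, -0.001], [-0.001, -0.009, -1.0]]
ft_force: [-0.4, -0.7, -0.3]
grip_width: 0.0002
gripper_force: 0.0
t 60.52 pos [0.5861 0.1795 0.0806] ang 89.48 tilt [-0.001 -0.009 -1.   ] w 0.0002 gf 0.0 F [-0.4 -0.7 -0.3] | need cm [-0.05  0.21  1.55] turn -0.0091
time_s: 61.18
position: [0.5888, 0.1799, 0.0747]
tool_rot: [[0.009, 1.0, 0.0], [1.0, -0.009, 0.0], [0.0, 0.0, -1.0]]
ft_force: [-0.1, -0.2, -0.2]
grip_width: 0.0003
gripper_force: 0.0
t 61.18 pos [0.5888 0.1799 0.0747] ang 89.49 tilt [ 0.  0. -1.] w 0.0003 gf 0.0 F [-0.1 -0.2 -0.2] | need cm [-0.09 -0.08  0.97] turn -0.0089
```

```bash
for i in 1; do python3 -m crank '[0,0,0,0.2,0, 0,0,0,0.2,0, 0,0,0,0.2,0, 0,0,0,0.2,0, 0,0,0,0.2,0, 0,0,0,0,0, 0,0,0,0,0, 0,0,0,0,0]'; done
python3 -m crank '[0,0,0,0.1,0, 0,0,0,0.1,0, 0,0,0,0.1,0, 0,0,0,0.1,0, 0,0,0,0,0, 0,0,0,0,0, 0,0,0,0,0, 0,0,0,0,0]'
python3 -c "
from h import *
to(.588,.179,.054,90)"
```

```text
time_s: 61.85
position: [0.5886, 0.1799, 0.0646]
tool_rot: [[0.009, 1.0, 0.0], [1.0, -0.009, -0.0], [-0.0, 0.0, -1.0]]
ft_force: [-0.6, 0.2, 2.1]
grip_width: -0.0003
gripper_force: 1.1
time_s: 62.52
position: [0.5887, 0.1799, 0.061]
tool_rot: [[0.009, 1.0, 0.001], [1.0, -0.009, -0.0], [-0.0, 0.001, -1.0]]
ft_force: [-2.6, -0.2, 7.5]
grip_width: 0.0
gripper_force: 3.8
t 62.52 pos [0.5887 0.1799 0.061 ] ang 89.49 tilt [-0.     0.001 -1.   ] w 0.0 gf 3.8 F [-2.6 -0.2  7.5] | need cm [-0.09 -0.07  0.7 ] turn -0.0089
```

```bash
python3 -m crank '[0,0,0,0.1,0, 0,0,0,0.05,0, 0,0,0,0,0, 0,0,0,0,0, 0,0,0,0,0, 0,0,0,0,0, 0,0,0,0,0, 0,0,0,0,0]'
python3 -m crank '[0,0,0,-1,0, 0,0,0,-2,0, 0,0,0,-3,0, 0,0,0,-3,0, 0,0,0,-3,0, 0,0,0,-3,0, 0,0,0,0,0, 0,0,0,0,0]'
python3 - <<'E'
from h import *
to(.588,.179,.2,90)
q=shot('scene','fin.png');s=shot('side')
print([look(k,n) for n in ('blank0','done0') for k in (q,s)])
E
```

```text
time_s: 63.18
position: [0.5888, 0.1799, 0.0608]
tool_rot: [[0.009, 1.0, 0.001], [1.0, -0.009, -0.0], [-0.0, 0.001, -1.0]]
ft_force: [-6.2, -0.7, 17.7]
grip_width: 0.0
gripper_force: 8.6
time_s: 63.85
position: [0.5892, 0.18, 0.2102]
tool_rot: [[0.009, 1.0, 0.003], [1.0, -0.009, 0.0], [0.0, 0.003, -1.0]]
ft_force: [-0.5, 0.3, -0.4]
grip_width: -0.0004
gripper_force: 0.0
t 63.85 pos [0.5892 0.18   0.2102] ang 89.48 tilt [ 0.     0.003 -1.   ] w -0.0004 gf 0.0 F [-0.5  0.3 -0.4] | need cm [-0.1  -0.12  1.02] turn -0.009
[[], [(0.21, 319.1, 276.3)], [(0.82, 347.9, 260.3), (0.66, 386.1, 254.3)], [(0.86, 234.4, 269.7), (0.86, 261.4, 293.6)]]
```

```bash
python3 -c "
from rig import env
print(env.close_job())"
```

```text
the job is handed in; nothing more can be done
None
```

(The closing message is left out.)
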